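# Rebuild the cooler on a repaired board and close its radio section

## Robot

A 6-joint arm with a two-finger parallel gripper is mounted at the origin on the work surface. World frame = base frame: x ahead of the robot, y to its left, z up, the work surface at z = 0. Lengths are in mm, angles in rad, forces in N, time in s.
With the tool pointing down it reaches from about 275 to 725 mm from the base axis. Payload 5.6 kg.
Tool frame: the origin (TCP) lies midway between the tips of the shut fingers; the grasp point (between the pads) lies hold_point_z behind it (hold_point_z is the distance from the TCP to the grasp point, in mm); y points along the fingers, x is the direction in which the jaws open and shut, and the axes are right-handed (so a half turn about y gives the same grasp; the last joint's range is limited). The gripper opens to 85 mm and grips with 20 to 120 N. Pads are 22 mm wide; open, the fingers measure 114 mm over their backs; the gripper's body (76 mm by 85 mm) begins 54 mm behind the grasp point. The pads swing forward as they close: fully open they stand 13 mm farther back than shut.
Start: joints at [-0.961, 0.255, 0.108, 0, -1.424, -0.285], TCP at [175.535, -521.23, 231.283] pointing down, gripper open.
Joint ranges: [-2.95, 2.95], [-1.21, 1.97], [-1.09, 1.5], [-2.87, 1.71], [-2.94, -0.07], [-3.05, 3.05]. Speed limits (rad/s): [2.57, 2.57, 3.14, 3.14, 3.14, 3.14].

## Interface

Orientations are given as a unit quaternion [w, x, y, z].
In Python, from rig import * gives the robot as it stands.
- The arm moves only by the tool move_arm, never from a script. Its argument "motion" is a list that holds one entry, the list of rows, each a list of 4 numbers: the shift along the tool's x, y, z scaled (see below), then the turn about the tool's y scaled (see below). A call has 1 to 5 rows; each row is the pose to reach, as a shift and turn from the pose commanded when the call began, along the tool's axes at that moment; what a row does not reach only later rows make up. The controller multiplies each number of a shift by 0.4 m and each number of a turn by pi/2 rad. A row lasts 1/8 s, in which the tool goes at most 62.5 mm and 10.7 degrees, less where a joint would pass 70% of its speed; a pose out of reach is approached as far as the arm can. A call with a number of a shift or a turn outside -1 to 1 is refused whole. A call with a gripper value outside its range is refused whole. "grip" is the gripper's target within -1 to 1 (shut at 1, half-way at 0, fully open at -1), set as the call begins (left out, the last holds). The fingers move at their own pace and stop on an object; the grip force is fixed at half the most. Time passes only in rows, so rows that repeat a pose let the fingers close. It gives the time, the measured TCP pose, the force and the opening at its end, in the units of the state.
- get_state(): the state, without advancing time (a new reading comes with each control period).
- grab_frame(name): name is "scene" or "side" or "wrist"; returns (picture, depth): 400x640x3 uint8, red, green, blue; 400x640 float32, mm along the optical axis (not along the pixel's ray), 0 where there is no reading.
- camera_model(name): a dict with "fx", "fy", "cx", "cy" (pixels), "distortion" ([k1, k2, p1, p2, k3] as OpenCV has them; the pictures are not rectified), "world_to_cam" (4x4, takes a point from world to camera coordinates); the wrist camera has in their place "tool_from_camera" (4x4, takes a point from camera to tool coordinates, whose origin is the TCP and whose axes are the tool frame's). Camera axes: x right, y down, z forward; pixel columns grow to the right and rows downward; lengths in mm; the calibration is good to about 2 mm. A picture is of the moment at which its call begins: read the wrist's pose just before it. camera_model takes no time and is no camera call.
- job_done(): hands the job in, once; it reports no verdict.
The state is a dict: "clock": time; "joints": joint angles; "qvel": joint speeds; "effort": joint torques, N m; "position": TCP position; "tool_rot": TCP orientation; "ft_force": force on the tool from outside, world axes, zero at the start; "torque": the same for the moment, N m; "opening": opening from 0.0 (shut) to 1.0 (fully open).
Only numpy, scipy, OpenCV 4.12 (cv2) and the standard library are available. Lean on these libraries where they do the work, as an engineer would, in place of code of your own. Each camera call takes 0.05 s, during which the arm holds its last target.

## Task

Rebuild the cooler on the main board's processor from the parts lying about the mat: set the copper plate on the processor, then the large finned heat sink on the plate, then the fan over the heat sink with its skirt right down over the fins, all centred and square. Also put the long shield can back over the open fence on the radio board, fully down, before or after as you like. Set everything down gently, without dropping it or pressing hard on the processor, and leave the small heat sink and the small can where they lie.

Things in the scene. Friction and masses are not known exactly. Their poses are not given: they have to be found in the camera images.
- processor: square chip with a bright metal lid, mid main board (the larger green board, 140 x 100 mm, fixed in a clamp, its top 20 mm above the table). Chip 38 x 38 mm, lid 34 x 34 mm, top 4 mm above the board. Origin: centre of its underside, on the board; z up, x along the board's long side. Board parts within 57 mm of it along x are under 1.5 mm high; beyond, to 11 mm.
- fence: open tinplate frame on the radio board (the smaller green board, 115 x 75 mm, fixed in a clamp, top 20 mm above the table): outside 46 (x) x 30 (y) mm, walls 2 mm thick, 7 mm high, chips inside. Origin: centre of the frame on the board's top; z up, x along its long side. From 43 mm off towards +x stands a fitted 26 x 34 mm can, 8 mm high; along y the board is clear.
- spreader: loose plain copper plate, 40 x 40 x 8 mm, about 0.11 kg, lying flat on the blue mat (mat top 4 mm above the table). Origin: centre of its underside; z up, x and y along its sides. On the processor its origin is 4 mm above the processor's origin.
- heat_sink: the large loose heat sink, bare aluminium with nine upright fins, 46 x 46 mm, 24 mm high, about 0.085 kg, standing on its flat base on the mat, fins up. Origin: centre of its underside; z up, x along the fins. On the plate its origin is 8 mm above the plate's origin.
- fan: loose black fan in a square frame, 60 x 60 mm, 21 mm high in all, about 0.06 kg, right way up on the mat. Its lowest 6 mm is a hollow skirt, 54 x 54 mm inside, that drops over the large heat sink's fins with 4 mm to spare each side; the frame then rests on the fins, its origin 18 mm above the heat sink's. Origin: centre of the skirt's lower edge; z up, x and y along its sides.
- shield_can: the larger loose tinplate can: a cap open below, 58 (x) x 42 (y) mm, 10 mm high, walls and top 2 mm, inside 54 x 38 mm, 15 holes in its top, about 0.035 kg, open side down on the mat. Goes over the fence, 4 mm to spare each side, either way round, till its rim rests on the board (origins level). Origin: centre of its rim's plane, underneath; z up, x along the 58 mm side.
- small_can: a small square tinplate can, 28 x 28 mm and 8 mm high, with four holes, loose on the mat: a spare to be left alone. Origin: centre of its underside.
- small_sink: a small finned aluminium heat sink, 27 x 27 mm and 12 mm high, loose on the mat: a spare to be left alone. Origin: centre of its underside.
Things that resemble listed ones, but are neither listed nor needed, are in the scene too. What is shaped like the heat_sink but purple is not meant.

How it is judged (in metres and radians):
On the way, in this order (a step that is already met when the one before it is completed fails the run):
1. the copper plate lies on the processor, let go (horizontal distance between spreader and processor below 0.008 m and z of spreader in the frame of processor between 0.0025 and 0.0055 m and angle between spreader's own z axis and vertical below 0.05 rad and (angle between the x axis of spreader and the x axis of processor, either way round below 0.2 rad or angle between the x axis of spreader and the y axis of processor, either way round below 0.2 rad) and contact force between spreader and the fingers below 0.05 N and linear speed of spreader below 0.02 m/s), for 0.2 s.
2. the large heat sink stands on the copper plate, let go (horizontal distance between spreader and processor below 0.008 m and z of spreader in the frame of processor between 0.0025 and 0.0055 m and angle between each of spreader, heat_sink's own z axis and vertical below 0.05 rad and (angle between the x axis of spreader and the x axis of processor, either way round below 0.2 rad or angle between the x axis of spreader and the y axis of processor, either way round below 0.2 rad) and horizontal distance between heat_sink and spreader below 0.008 m and z of heat_sink in the frame of spreader between 0.0065 and 0.0095 m and (angle between the x axis of heat_sink and the x axis of spreader, either way round below 0.2 rad or angle between the x axis of heat_sink and the y axis of spreader, either way round below 0.2 rad) and contact force between heat_sink and the fingers below 0.05 N and linear speed of heat_sink below 0.02 m/s), for 0.2 s.
3. the fan is down over the heat sink, let go (horizontal distance between spreader and processor below 0.008 m and z of spreader in the frame of processor between 0.0025 and 0.0055 m and angle between each of spreader, heat_sink, fan's own z axis and vertical below 0.05 rad and (angle between the x axis of spreader and the x axis of processor, either way round below 0.2 rad or angle between the x axis of spreader and the y axis of processor, either way round below 0.2 rad) and horizontal distance between heat_sink and spreader below 0.008 m and z of heat_sink in the frame of spreader between 0.0065 and 0.0095 m and (angle between the x axis of heat_sink and the x axis of spreader, either way round below 0.2 rad or angle between the x axis of heat_sink and the y axis of spreader, either way round below 0.2 rad) and horizontal distance between fan and heat_sink below 0.008 m and z of fan in the frame of heat_sink between 0.0165 and 0.0195 m and (angle between the x axis of fan and the x axis of heat_sink, either way round below 0.2 rad or angle between the x axis of fan and the y axis of heat_sink, either way round below 0.2 rad) and contact force between fan and the fingers below 0.05 N and linear speed of fan below 0.02 m/s), for 0.2 s.
At the end, for the whole second after the job is handed in: Plate on processor, large heat sink on plate, fan down over the fins, each within 8 mm of the centre of what bears it, square to it within 0.2 rad; shield can over the fence, rim on the board to 1.5 mm, within 8 mm and 0.25 rad; all upright, let go and at rest (all of step 3 and contact force between each of spreader, heat_sink, shield_can and the fingers below 0.05 N and linear speed of each of spreader, heat_sink, shield_can below 0.02 m/s and horizontal distance between shield_can and fence below 0.008 m and z of shield_can in the frame of fence between -0.0015 and 0.0015 m and angle between shield_can's own z axis and vertical below 0.05 rad and angle between the x axis of shield_can and the x axis of fence, either way round below 0.25 rad); the robot touches nothing.
It fails at once if one of the four parts was dropped or thrown (moving faster than 0.6 m/s, which is a fall of some 18 mm, out of the fingers) ((contact force between spreader and the fingers below 0.05 N and linear speed of spreader above 0.6 m/s) or (contact force between heat_sink and the fingers below 0.05 N and linear speed of heat_sink above 0.6 m/s) or (contact force between fan and the fingers below 0.05 N and linear speed of fan above 0.6 m/s) or (contact force between shield_can and the fingers below 0.05 N and linear speed of shield_can above 0.6 m/s)).
It fails at once if the small can or the small heat sink was moved more than 15 mm (distance of any of small_can, small_sink from where it was at the start of the episode above 0.015 m).
It fails at once if the processor was pressed with more than 90 N (contact force between processor and anything else above 90 N).
It also fails if it takes over 106 s, if anything falls off the work surface, if the arm or the gripper's body presses on something with over 40 N, if the wrist force passes 120 N, or if a joint passes its speed limit or range.

## Working session

There is one attempt and no reset: what is moved stays moved. The work goes in short steps, Python scripts to look and compute and a tool call to move; the robot and the scene stay as the last step left them, time stands still between calls to the robot, and variables do not carry over. Pictures are saved under pics/ and viewed, and the job is handed in when it is done.

Besides the shell and the picture viewer there is one more tool, called after "Emit:" as a command line: name --argument value ..., lists and objects as JSON in quotes. move_arm: Moves the arm, as the interface text tells. Its arguments: {"type":"object","properties":{"motion":{"type":"array"},"grip":{"type":"number"}},"required":["motion"]}

```bash
ls; mkdir -p pics; python3 - <<'E'
from rig import *
import cv2,numpy as np
s=get_state();print(s)
for n in("scene","side","wrist"):
    p,d=grab_frame(n); cv2.imwrite(f"pics/{n}0.png",p[:,:,::-1]); np.save(f"pics/{n}0.npy",d)
    print(n,camera_model(n))
E
```

```text
pics
{'clock': 0.0, 'joints': array([-9.61379932e-01,  2.55718876e-01,  1.06949184e-01, -4.71300329e-04,
       -1.42389102e+00, -2.84625758e-01]), 'qvel': array([-0.00107592, -0.0007107 ,  0.0006715 ,  0.00071034, -0.00011844,
       -0.00141457]), 'effort': array([-1.14376955e-04, -3.86631525e+01,  2.37939781e+01,  5.36516413e+00,
       -6.17535319e-03,  5.18045272e-05]), 'position': array([ 175.40733612, -520.73336735,  230.3892437 ]), 'tool_rot': array([-0.413167  ,  0.41203285,  0.57462235, -0.57387379]), 'ft_force': array([-0.0536359 , -0.09402968,  0.01051799]), 'torque': array([-0.01711565, -0.01712272,  0.01099046]), 'opening': 0.9975278031298785}
scene {'fx': 510.9683698219732, 'fy': 510.9683698219732, 'cx': 325.154325057705, 'cy': 197.13153341686638, 'distortion': array([0.04469237, 0.        , 0.        , 0.        , 0.        ]), 'world_to_cam': array([[-7.31200211e-01,  6.82001115e-01, -1.48570033e-02,
         3.02350523e+02],
       [ 4.97560395e-01,  5.18301794e-01, -6.95555105e-01,
        -1.90312297e+02],
       [-4.66668945e-01, -5.15982296e-01, -7.18319125e-01,
[... 523 characters left out ...]
7.27682808e-01, -6.63464900e-01,
         1.08167044e+03],
       [ 0.00000000e+00,  0.00000000e+00,  0.00000000e+00,
         1.00000000e+00]])}
wrist {'fx': 334.36002309023087, 'fy': 334.36002309023087, 'cx': 321.4225950956399, 'cy': 198.60456008221212, 'distortion': array([-0.0672069,  0.       ,  0.       ,  0.       ,  0.       ]), 'tool_from_camera': array([[ 9.99999798e-01, -5.75792053e-04,  2.68519831e-04,
         5.60279777e-01],
       [-4.30927361e-04, -3.04153410e-01,  9.52622967e-01,
        -1.44061375e+02],
       [-4.66841512e-04, -9.52622891e-01, -3.04153597e-01,
         7.83700157e+01],
       [ 0.00000000e+00,  0.00000000e+00,  0.00000000e+00,
         1.00000000e+00]])}
```

View images.

View pics/scene0.png

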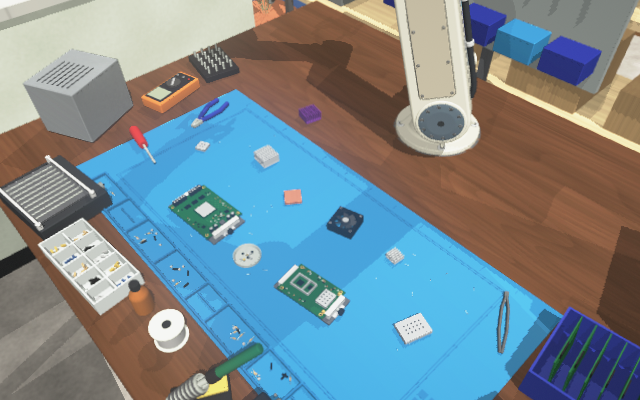

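View pics/side0.png

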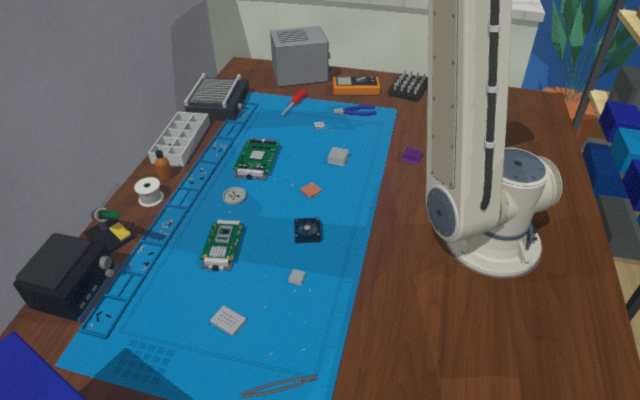

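View pics/wrist0.png

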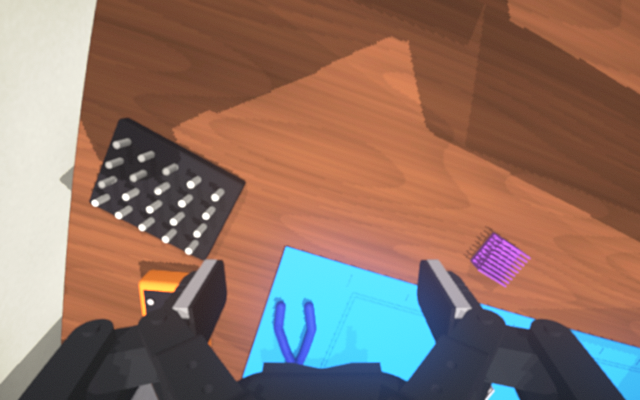

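```bash
cat > h.py <<'E'
from rig import *
import cv2,numpy as np
def world(n,d,T=None):
    """per-pixel world points; T = world_from_cam"""
    c=camera_model(n)
    K=np.array([[c['fx'],0,c['cx']],[0,c['fy'],c['cy']],[0,0,1]])
    vv,uu=np.mgrid[0:400,0:640]
    uv=np.stack([uu,vv],-1).reshape(-1,1,2).astype(np.float64)
    r=cv2.undistortPoints(uv,K,c['distortion']).reshape(400,640,2)
    P=np.concatenate([r*d[...,None],d[...,None]],-1)
    if T is None: T=np.linalg.inv(c['world_to_cam'])
    return P@T[:3,:3].T+T[:3,3]
def toolT(s):
    w,x,y,z=s['tool_rot']
    from scipy.spatial.transform import Rotation as R
    T=np.eye(4);T[:3,:3]=R.from_quat([x,y,z,w]).as_matrix();T[:3,3]=s['position'];return T
def crop(src,u,v,h,k,out):
    p=cv2.imread(src);p=p[max(0,v-h):v+h,max(0,u-h):u+h]
    cv2.imwrite(out,cv2.resize(p,None,fx=k,fy=k,interpolation=cv2.INTER_CUBIC))
E
python3 - <<'E'
from h import *
parts={'hs':(266,156,18),'scan':(203,146,10),'spr':(292,196,14),'fan':(345,221,24),'ssink':(395,256,14),'can':(413,327,26),'purple':(310,113,14)}
W=world('scene',np.load('pics/scene0.npy'))
for k,(u,v,h) in parts.items():
    P=W[v-h:v+h,u-h:u+h].reshape(-1,3); z=P[:,2]
    hh=np.histogram(z,bins=np.arange(-4,44,2));
    print(k,W[v,u].round(1),hh[0].tolist())
for n,(u,v) in dict(main=(205,211),radio=(302,284)).items():
    h=40;P=W[v-h:v+h,u-h:u+h].reshape(-1,3);print(n,W[v,u].round(1),np.histogram(P[:,2],bins=np.arange(-4,44,2))[0].tolist())
p=cv2.imread('pics/scene0.png')
t=[cv2.resize(p[v-32:v+32,u-32:u+32],(256,256),interpolation=2) for (u,v,h) in list(parts.values())[:6]]
cv2.imwrite('pics/c0.png',np.vstack([np.hstack(t[:3]),np.hstack(t[3:])]))
t=[cv2.resize(p[v-45:v+45,u-45:u+45],(400,400),interpolation=2) for (u,v) in ((205,211),(312,289))]
cv2.imwrite('pics/c1.png',np.hstack(t))
E
```

```text
hs [ 424.7 -205.    25.8] [4, 64, 275, 412, 153, 38, 14, 9, 17, 15, 13, 17, 30, 71, 81, 52, 20, 1, 0, 0, 0, 0, 0]
scan [ 509.  -364.8   10.5] [0, 11, 46, 104, 97, 48, 25, 32, 25, 8, 1, 1, 0, 0, 0, 0, 0, 0, 0, 0, 0, 0, 0]
spr [459.5 -65.2  10.3] [3, 30, 184, 248, 81, 36, 70, 105, 23, 0, 1, 0, 0, 0, 0, 0, 0, 0, 0, 0, 0, 0, 0]
fan [431.3  84.1  21.4] [4, 99, 519, 671, 275, 55, 23, 27, 45, 49, 62, 85, 113, 154, 93, 20, 3, 0, 0, 0, 0, 0, 0]
ssink [418.3 220.9  12.2] [1, 29, 190, 275, 108, 41, 20, 28, 40, 38, 11, 0, 0, 0, 0, 0, 0, 0, 0, 0, 0, 0, 0]
can [520.9 355.6  16.1] [0, 59, 446, 961, 485, 84, 40, 171, 293, 141, 16, 1, 0, 0, 0, 0, 0, 0, 0, 0, 0, 0, 0]
purple [ 223.7 -264.3   22.8] [99, 172, 143, 59, 16, 13, 20, 9, 18, 13, 35, 45, 45, 49, 13, 2, 0, 0, 0, 0, 0, 0, 0]
main [ 638.8 -158.    20.4] [7, 186, 1104, 1647, 810, 158, 108, 78, 34, 104, 462, 751, 462, 196, 86, 68, 79, 29, 7, 0, 0, 0, 0]
radio [610.1 143.5  20.6] [8, 204, 1264, 1882, 738, 120, 54, 27, 21, 58, 416, 675, 423, 157, 155, 134, 34, 3, 0, 0, 0, 0, 0]
```

View pics/c0.png

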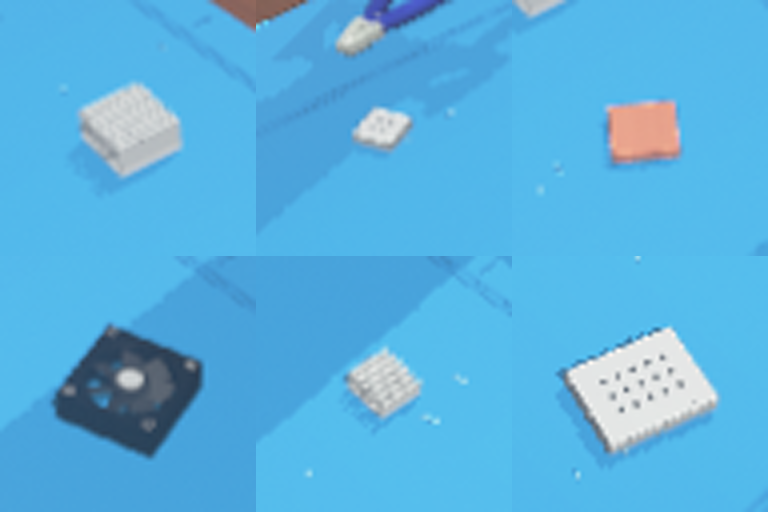

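View pics/c1.png

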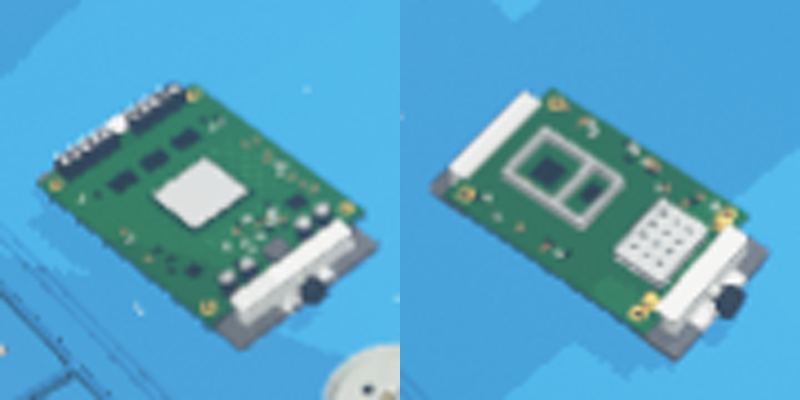

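```bash
cat >> h.py <<'E'
def onplane(n,uv,z,T=None):
    c=camera_model(n)
    K=np.array([[c['fx'],0,c['cx']],[0,c['fy'],c['cy']],[0,0,1]])
    r=cv2.undistortPoints(np.array(uv,float).reshape(-1,1,2),K,c['distortion']).reshape(-1,2)
    if T is None: T=np.linalg.inv(c['world_to_cam'])
    d=np.c_[r,np.ones(len(r))]@T[:3,:3].T
    return T[:3,3]+d*((z-T[2,3])/d[:,2])[:,None]
def quad(P):
    P=P[:,:2];e=np.roll(P,-1,0)-P
    return P.mean(0).round(1),np.hypot(*e.T).round(1),(np.degrees(np.arctan2(e[:,1],e[:,0]))).round(1)
E
python3 - <<'E'
from h import *
def f(o,k,off,c): return [(o[0]+(x-off[0]+.5)/k-.5,o[1]+(y-off[1]+.5)/k-.5) for x,y in c]
Q={'hs':(28,f((234,124),4,(0,0),[(79,113),(137,84),(181,125),(122,150)])),
'spr':(12,f((260,164),4,(512,0),[(608,105),(677,101),(681,152),(613,160)])),
'fan':(25,f((313,189),4,(0,256),[(112,325),(202,362),(153,445),(56,398)])),
'can':(14,f((381,295),4,(512,256),[(566,375),(670,328),(716,395),(612,443)])),
'lid':(24,f((160,166),40/9,(0,0),[(152,192),(205,157),(248,190),(194,230)])),
'fence':(27,f((267,244),40/9,(400,0),[(501,172),(546,127),(625,183),(583,228)]))}
for k,(z,uv) in Q.items():
    print(k,*quad(onplane('scene',uv,z)))
print(toolT(get_state()).round(3))
E
```

```text
hs [ 419.  -211.6] [44.2 50.6 41.9 46.4] [175.8  84.4  -9.9 -92.6]
spr [458.9 -62.8] [41.1 42.2 39.7 45.5] [ 140.8   52.   -34.5 -126.1]
fan [431.   84.8] [57.4 66.5 62.3 63.2] [ 106.7   20.8  -76.2 -163.4]
can [519.6 354.5] [57.5 39.2 56.3 39. ] [ 162.5   72.1  -17.7 -106.1]
lid [ 637.1 -161.1] [33.5 35.  35.5 36.9] [-176.4   94.4    6.6  -88.7]
fence [609.9 147.9] [31.  47.5 29.5 47.7] [-171.5   96.7    9.1  -81.5]
[[-3.19000e-01 -1.00000e-03 -9.48000e-01  1.75438e+02]
 [ 9.48000e-01  1.00000e-03 -3.19000e-01 -5.20885e+02]
 [ 1.00000e-03 -1.00000e+00  0.00000e+00  2.30622e+02]
 [ 0.00000e+00  0.00000e+00  0.00000e+00  1.00000e+00]]
```

```bash
python3 - <<'E'
import rig
print([n for n in dir(rig) if not n.startswith('__')]); print(getattr(rig,'hold_point_z',None))
E
```

```text
['Unreachable', 'camera_model', 'get_state', 'grab_frame', 'hold_point_z', 'job_done']
18.700000000000003
```

```bash
cat >> h.py <<'E'
import json,os
def cmd(p=None):
    if p is not None: json.dump(list(p),open('cmd.json','w'))
    return json.load(open('cmd.json'))
def applied(dx,dy,dz,t):
    """book-keep the commanded pose (x,y,z,yawdeg) after a move's last row"""
    x,y,z,a=cmd();c,s=np.cos(np.radians(a)),np.sin(np.radians(a))
    p=[x+400*(dx*c-dz*s),y+400*(dx*s+dz*c),z-400*dy,a-90*t];cmd(p);return p
def to(x,y,z,a):
    X,Y,Z,A=cmd();c,s=np.cos(np.radians(A)),np.sin(np.radians(A))
    d=np.array([x-X,y-Y])
    n=(np.array([d@[c,s],Z-z,d@[-s,c]])/400)
    print('last row',n.round(4),round((A-a)/90,4),'rows>=',max(np.linalg.norm(n)*400/62.5,abs(A-a)/10.7).round(1))
E
python3 - <<'E'
from h import *
cmd([175.535,-521.23,231.283,108.6])
to(420,-130,231.283,143)
E
```

```text
last row [ 0.7321  0.     -0.8912] -0.3822 rows>= 7.4
```

Emit:
move_arm --motion '[[[0.08,0,-0.1,-0.05],[0.16,0,-0.2,-0.1],[0.25,0,-0.3,-0.15],[0.33,0,-0.4,-0.2],[0.4,0,-0.5,-0.25]]]'

```text
clock: 0.78
position: [314.5, -304.1, 231.3]
tool_rot: [-0.292, 0.292, 0.644, -0.644]
ft_force: [1.2, -1.0, 0.2]
opening: 1.001
```

```bash
python3 - <<'E'
from h import *
print(applied(.4,0,-.5,-.25))
T=toolT(get_state());print(T[:3,3],np.degrees(np.arctan2(T[1,0],T[0,0])))
to(430,-130,231.3,143)
E
```

```text
[np.float64(314.05519251422595), np.float64(-305.79519253885235), 231.283, 131.1]
[ 314.45875305 -304.12504001  231.25812504] 131.2617600613112
last row [ 0.1406 -0.     -0.5073] -0.1322 rows>= 3.4
```

Emit:
move_arm --motion '[[[0.04,0,-0.15,-0.04],[0.08,0,-0.3,-0.08],[0.14,0,-0.45,-0.12],[0.14,0,-0.5,-0.13],[0.14,0,-0.5,-0.13]]]'

```text
clock: 1.4
position: [428.4, -131.3, 230.8]
tool_rot: [0.225, -0.225, -0.67, 0.671]
ft_force: [0.3, -0.9, 0.2]
opening: 1.0
```

```bash
cat >> h.py <<'E'
def shot(tag):
    s=get_state();T=toolT(s);p,d=grab_frame('wrist')
    C=T@camera_model('wrist')['tool_from_camera']
    cv2.imwrite(f'pics/{tag}.png',p[:,:,::-1]);np.save(f'pics/{tag}_T.npy',C);np.save(f'pics/{tag}_d.npy',d)
    print('pos',T[:3,3].round(1),'yaw',np.degrees(np.arctan2(T[1,0],T[0,0])).round(2),'F',s['ft_force'].round(1),'op',round(s['opening'],3),'t',s['clock'],'cmd',np.round(cmd(),1))
def pix(C,P):
    c=camera_model('wrist');K=np.array([[c['fx'],0,c['cx']],[0,c['fy'],c['cy']],[0,0,1]])
    M=np.linalg.inv(C);P=np.atleast_2d(P)
    return cv2.projectPoints(P.astype(float),cv2.Rodrigues(M[:3,:3])[0],M[:3,3],K,c['distortion'])[0].reshape(-1,2)
E
python3 - <<'E'
from h import *
applied(.14,0,-.5,-.13); shot('w1')
C=np.load('pics/w1_T.npy')
for n,p in dict(hs=(419,-211.6,28),spr=(459,-63,12),lid=(637,-161,24),fan=(431,85,25),can=(520,354,14),fence=(610,148,27)).items(): print(n,pix(C,p).round())
E
```

```text
pos [ 428.4 -131.3  230.8] yaw 142.92 F [ 0.3 -0.9  0.2] op 1.0 t 1.4 cmd [ 428.  -132.1  231.3  142.8]
hs [[280. 101.]]
spr [[335. 227.]]
lid [[165. 254.]]
fan [[424. 306.]]
can [[459. 442.]]
fence [[338. 402.]]
```

View pics/w1.png

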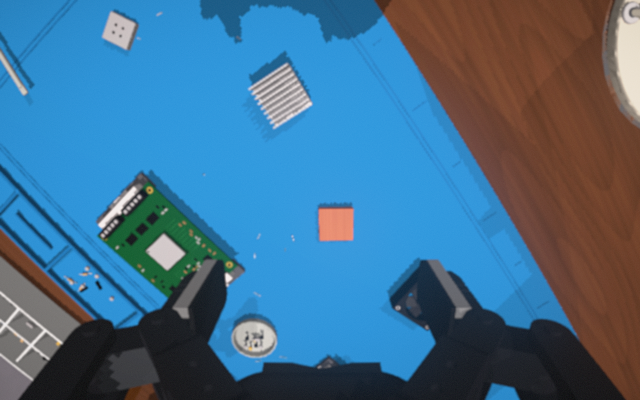

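```bash
python3 - <<'E'
from h import *
p=cv2.imread('pics/w1.png')
t=[cv2.resize(p[v-25:v+25,u-25:u+25],(400,400),interpolation=2) for (u,v) in ((336,224),(166,253))]
cv2.imwrite('pics/w1a.png',np.hstack(t))
cv2.imwrite('pics/w1b.png',cv2.resize(p[95-38:95+38,281-38:281+38],(608,608),interpolation=2)[:600])
E
```

```text
(no output)
```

View pics/w1a.png

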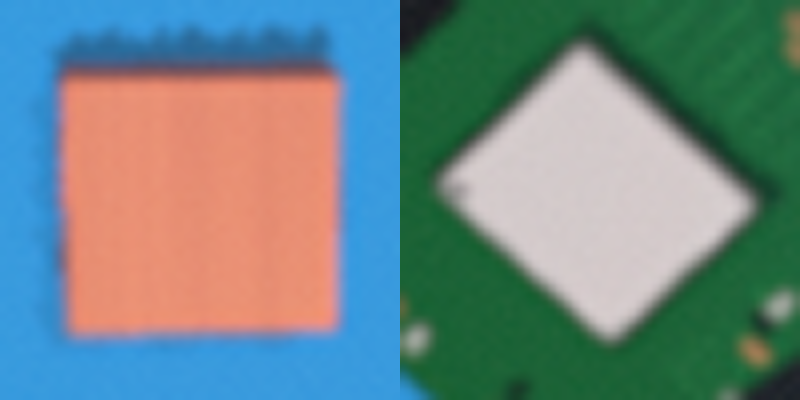

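View pics/w1b.png

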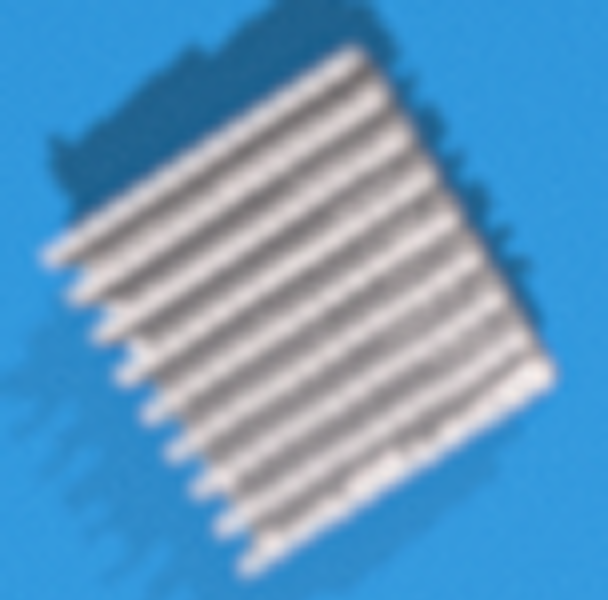

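```bash
cat >> h.py <<'E'
def f(o,k,off,c): return [(o[0]+(x-off[0]+.5)/k-.5,o[1]+(y-off[1]+.5)/k-.5) for x,y in c]
E
python3 - <<'E'
from h import *
C=np.load('pics/w1_T.npy')
Q={'hs':(28,f((243,57),8,(0,0),[(353,42),(556,375),(247,578),(42,253)])),
'spr':(12,f((311,199),8,(0,0),[(62,75),(339,75),(339,331),(66,333)])),
'lid':(24,f((141,228),8,(400,0),[(583,40),(761,203),(612,343),(437,183)]))}
for k,(z,uv) in Q.items():
    print(k,*quad(onplane('wrist',uv,z,C)))
to(460.3,-62.7,60,143)
E
```

```text
hs [ 415.5 -215.4] [46.5 47.1 46.8 46.4] [ 84.6  -4.8 -96.2 174.8]
spr [456.1 -65.3] [39.8 40.3 40.6 40.6] [ 142.9   54.6  -36.7 -126.4]
lid [ 634.9 -162.3] [34.6 35.3 34.8 34.8] [  94.4    5.   -86.5 -175.3]
last row [ 0.0405  0.4282 -0.1871] -0.0022 rows>= 3.0
```

```bash
python3 - <<'E'
from h import *
to(457.5,-64,110,143.6)
E
```

```text
last row [ 0.0441  0.3032 -0.1803] -0.0089 rows>= 2.3
```

Emit:
move_arm --motion '[[[0.02,0.1,-0.08,-0.01],[0.04,0.2,-0.16,-0.01],[0.044,0.3,-0.18,-0.01],[0.044,0.3,-0.18,-0.01]]]'

```text
clock: 1.95
position: [454.8, -65.3, 109.0]
tool_rot: [0.223, -0.219, -0.671, 0.673]
ft_force: [0.5, -0.8, 1.2]
opening: 1.002
```

```bash
python3 - <<'E'
from h import *
applied(.044,.3,-.18,-.01); shot('w2')
E
```

```text
pos [454.8 -65.3 109. ] yaw 143.62 F [ 0.5 -0.8  1.2] op 1.002 t 1.95 cmd [457.5 -64.1 111.3 143.7]
```

View pics/w2.png

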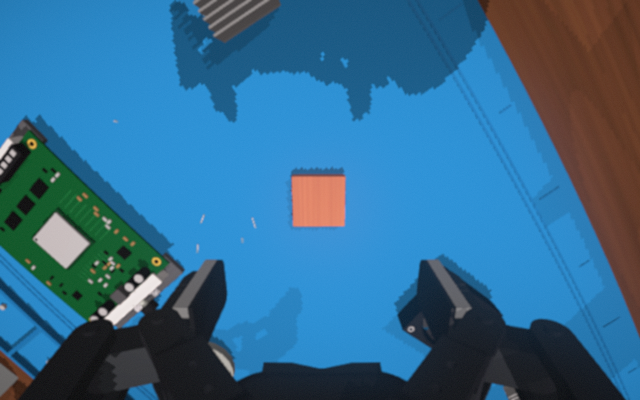

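```bash
python3 - <<'E'
from h import *
C=np.load('pics/w2_T.npy')
print(quad(onplane('wrist',[(291,176),(344.5,176),(345.5,226.5),(292,227)],12,C)))
shot('w2b');C2=np.load('pics/w2b_T.npy')
print(quad(onplane('wrist',[(291,176),(344.5,176),(345.5,226.5),(292,227)],12,C2)))
E
```

```text
(array([456.5, -64.9]), array([39.7, 40.4, 41.6, 40.7]), array([ 143.5,   55.9,  -36. , -126.9]))
pos [456.5 -65.5 111.2] yaw 143.64 F [-0.3  0.1  1.6] op 1.0 t 2.0 cmd [457.5 -64.1 111.3 143.7]
(array([459.1, -64.6]), array([40. , 40.8, 42. , 41.2]), array([ 143.6,   55.9,  -35.9, -126.9]))
```

```bash
python3 - <<'E'
from h import *
to(458,-64,5.5,143.6)
E
```

```text
last row [-0.0009  0.2645 -0.001 ] 0.0011 rows>= 1.7
```

Emit:
move_arm --motion '[[[0,0.07,0,0],[0,0.14,0,0],[0,0.21,0,0],[0,0.264,0,0],[0,0.264,0,0]]]'

```text
clock: 2.68
position: [457.6, -65.0, 6.4]
tool_rot: [0.221, -0.221, -0.672, 0.672]
ft_force: [-0.6, 0.3, 0.4]
opening: 1.001
```

Emit:
move_arm --motion '[[[0,0,0,0],[0,0,0,0],[0,0,0,0],[0,0,0,0]]]' --grip 1

```text
clock: 3.18
position: [458.3, -64.1, 7.2]
tool_rot: [-0.219, 0.221, 0.672, -0.672]
ft_force: [-2.0, -0.8, 8.6]
opening: 0.44
```

```bash
python3 - <<'E'
from h import *
applied(0,.264,0,0); shot('w3')
E
```

```text
pos [458.3 -64.1   7.2] yaw 143.74 F [-2.  -0.8  8.6] op 0.44 t 3.175 cmd [457.5 -64.1   5.7 143.7]
```

View pics/w3.png

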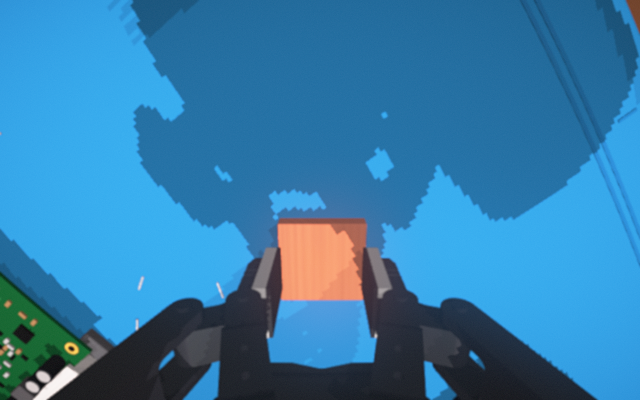

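Emit:
move_arm --motion '[[[0,0,0,0],[0,-0.02,0,0],[0,-0.06,0,0],[0,-0.12,0,0],[0,-0.12,0,0]]]'

```text
clock: 3.85
position: [458.9, -63.9, 55.6]
tool_rot: [-0.219, 0.221, 0.673, -0.671]
ft_force: [0.3, -0.6, -1.0]
opening: 0.44
```

```bash
python3 - <<'E'
from h import *
applied(0,-.12,0,0); shot('w4')
to(594,-159,131.3,184.4)
E
```

```text
pos [458.9 -63.9  55.6] yaw 143.73 F [ 0.3 -0.6 -1. ] op 0.44 t 3.85 cmd [457.5 -64.1  53.7 143.7]Traceback (most recent call last):
  File "<stdin>", line 3, in <module>
  File "h.py", line 42, in to
    print('last row',n.round(4),round((A-a)/90,4),'rows>=',max(np.linalg.norm(n)*400/62.5,abs(A-a)/10.7).round(1))
                                                           ^^^^^^^^^^^^^^^^^^^^^^^^^^^^^^^^^^^^^^^^^^^^^^^^^^^
AttributeError: 'float' object has no attribute 'round'
```

View pics/w4.png

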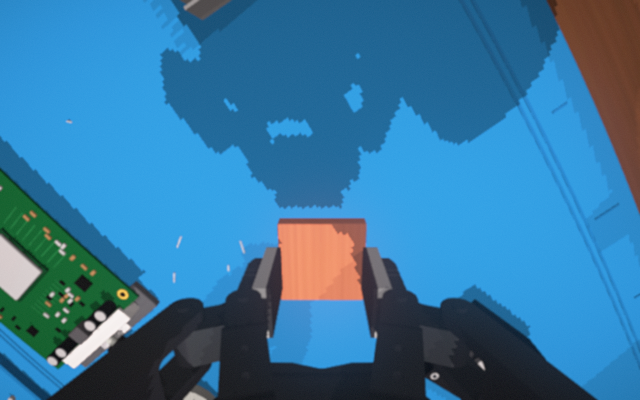

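```bash
sed -i 's/max(np.linalg.norm(n)\*400\/62.5,abs(A-a)\/10.7).round(1)/round(float(max(np.linalg.norm(n)*400\/62.5,abs(A-a)\/10.7)),1)/' h.py
cat >> h.py <<'E'
def intool(uv,y):
    """pixels of the wrist camera onto the tool plane y (mm below TCP): returns tool x,z"""
    c=camera_model('wrist');K=np.array([[c['fx'],0,c['cx']],[0,c['fy'],c['cy']],[0,0,1]])
    r=cv2.undistortPoints(np.array(uv,float).reshape(-1,1,2),K,c['distortion']).reshape(-1,2)
    T=c['tool_from_camera'];d=np.c_[r,np.ones(len(r))]@T[:3,:3].T
    P=T[:3,3]+d*((y-T[1,3])/d[:,1])[:,None];return P[:,[0,2]]
E
python3 - <<'E'
from h import *
P=intool([(278,220),(366,220),(364.5,300),(278.5,300)],-5.5)
print(P.round(1),P.mean(0))
to(594,-159,131.3,184.4)
to(635,-161,131.3,184.4)
E
```

```text
[[-18.6  23.7]
 [ 20.6  23.7]
 [ 21.6 -18. ]
 [-20.1 -18. ]] [0.86046947 2.8402917 ]
last row [-0.4155 -0.194  -0.0109] -0.4522 rows>= 3.8
last row [-0.5011 -0.194  -0.0676] -0.4522 rows>= 3.8
```

```bash
python3 - <<'E'
from h import *
to(630,-91,121.3,184.4)
E
```

```text
last row [-0.3874 -0.169  -0.2012] -0.4522 rows>= 3.8
```

Emit:
move_arm --motion '[[[-0.08,-0.06,-0.04,-0.09],[-0.17,-0.12,-0.09,-0.19],[-0.26,-0.16,-0.14,-0.29],[-0.35,-0.17,-0.18,-0.4],[-0.39,-0.17,-0.2,-0.452]]]'

```text
clock: 4.53
position: [631.6, -92.3, 120.2]
tool_rot: [0.028, -0.029, 0.707, -0.706]
ft_force: [-1.1, -0.3, -1.2]
opening: 0.436
```

Emit:
move_arm --motion '[[[0,0,0,0],[0,0,0,0]]]'

```text
clock: 4.78
position: [629.5, -91.8, 120.8]
tool_rot: [0.026, -0.027, 0.707, -0.707]
ft_force: [-0.7, 0.3, -0.7]
opening: 0.434
```

```bash
python3 - <<'E'
from h import *
applied(-.39,-.17,-.2,-.452); shot('w5')
C=np.load('pics/w5_T.npy');u,v=pix(C,(635,-161,24))[0].astype(int);print(u,v)
p=cv2.imread('pics/w5.png');cv2.imwrite('pics/w5a.png',np.hstack([cv2.resize(p[v-40:v+40,u-40:u+40],(400,400),interpolation=2),cv2.resize(p[200:320,260:380],(400,400),interpolation=2)]))
E
```

```text
pos [629.5 -91.8 120.8] yaw -175.69 F [-0.7  0.3 -0.7] op 0.434 t 4.775 cmd [630.6 -92.  121.7 184.4]
319 104
```

View pics/w5.png

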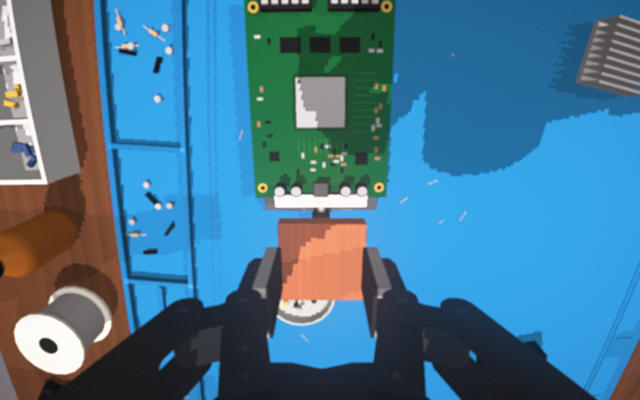

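View pics/w5a.png

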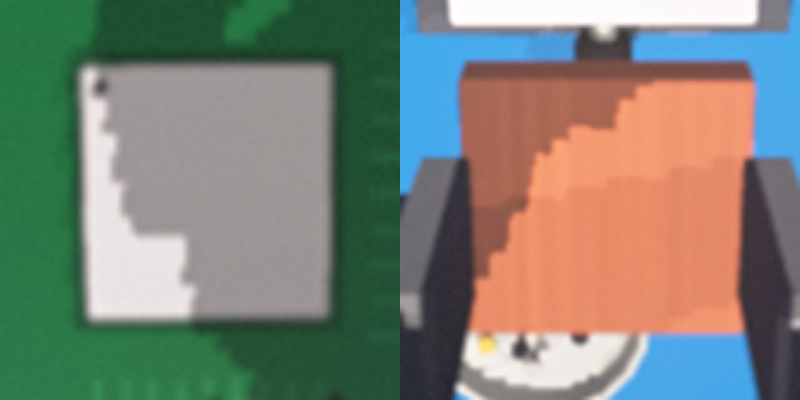

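```bash
python3 - <<'E'
from h import *
P=intool(f((260,200),10/3,(400,0),[(463,80),(753,80),(742,332),(470,332)]),-5)
print(P.round(1),P.mean(0))
uv=f((279,64),5,(0,0),[(80,63),(332,62),(330,321),(87,322)])
C=np.load('pics/w5_T.npy')
print(quad(onplane('wrist',uv,24,C)))
x,y,z,a=cmd()
Q=intool(uv,z-24);print(Q.round(1),Q.mean(0))
E
```

```text
[[-18.7  21.3]
 [ 20.3  21.2]
 [ 20.4 -18.5]
 [-19.3 -18.4]] [0.67674754 1.40629256]
(array([ 634.9, -162.3]), array([34.4, 35.1, 34.5, 35.1]), array([-175.5,   94.9,    4.5,  -85.3]))
[[-17.7  88.3]
 [ 16.8  88.4]
 [ 17.2  53.2]
 [-17.5  53.1]] [-0.32864728 70.71542098]
```

Emit:
move_arm --motion '[[[-0.0025,0.02,0.09,0],[-0.0025,0.06,0.173,0],[-0.0025,0.14,0.173,0],[-0.0025,0.2,0.173,0],[-0.0025,0.225,0.173,0]]]'

```text
clock: 5.45
position: [635.3, -160.6, 30.4]
tool_rot: [0.026, -0.028, 0.707, -0.706]
ft_force: [-0.1, 0.5, -0.8]
opening: 0.439
```

Emit:
move_arm --motion '[[[0,0,0,0],[0,0.004,0,0],[0,0.008,0,0],[0,0.008,0,0]]]'

```text
clock: 5.95
position: [636.9, -160.8, 28.8]
tool_rot: [0.027, -0.027, 0.707, -0.707]
ft_force: [-0.3, 0.6, -0.5]
opening: 0.435
```

```bash
python3 - <<'E'
from h import *
applied(-.0025,.225,.173,0);applied(0,.008,0,0); shot('w6')
E
```

```text
pos [ 636.9 -160.8   28.8] yaw -175.61 F [-0.3  0.6 -0.5] op 0.435 t 5.95 cmd [ 636.8 -160.9   28.5  184.4]
```

View pics/w6.png

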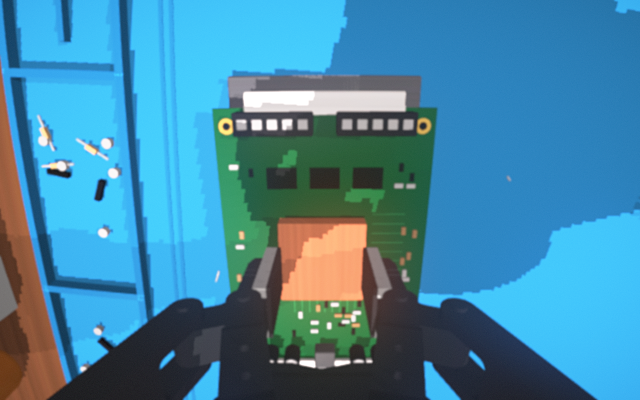

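Emit:
move_arm --motion '[[[0,0.0025,0,0],[0,0.005,0,0],[0,0.005,0,0]]]'

```text
clock: 6.38
position: [636.9, -160.9, 27.3]
tool_rot: [-0.027, 0.027, -0.706, 0.707]
ft_force: [-2.5, 0.6, 4.4]
opening: 0.434
```

Emit:
move_arm --motion '[[[0,0.0025,0,0],[0,0.0025,0,0]]]'

```text
clock: 6.62
position: [637.0, -160.9, 27.3]
tool_rot: [-0.028, 0.027, -0.706, 0.707]
ft_force: [-4.0, 2.1, 9.8]
opening: 0.439
```

Emit:
move_arm --motion '[[[0,0,0,0],[0,0,0,0],[0,0,0,0]]]' --grip -1

```text
clock: 7.0
position: [636.7, -160.9, 25.1]
tool_rot: [0.027, -0.027, 0.707, -0.707]
ft_force: [0.3, 0.0, -1.0]
opening: 0.998
```

Emit:
move_arm --motion '[[[0,-0.05,0,0],[0,-0.1,0,0],[0,-0.2,0,0],[0,-0.25,0,0],[0,-0.25,0,0]]]'

```text
clock: 7.62
position: [637.9, -161.0, 127.3]
tool_rot: [-0.028, 0.026, -0.706, 0.707]
ft_force: [-0.4, 0.7, -0.5]
opening: 0.998
```

```bash
python3 - <<'E'
from h import *
applied(0,.0075,0,0);applied(0,-.25,0,0); shot('w7')
C=np.load('pics/w7_T.npy');u,v=pix(C,(635,-161,32))[0].astype(int);print(u,v)
p=cv2.imread('pics/w7.png');cv2.imwrite('pics/w7a.png',cv2.resize(p[v-40:v+40,u-40:u+40],(560,560),interpolation=2))
E
```

```text
pos [ 637.9 -161.   127.3] yaw -175.61 F [-0.4  0.7 -0.5] op 0.998 t 7.625 cmd [ 636.8 -160.9  125.5  184.4]
324 200
```

View pics/w7a.png

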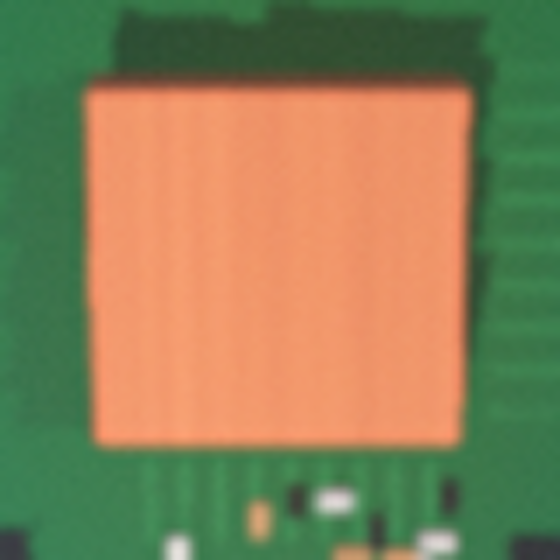

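```bash
python3 - <<'E'
from h import *
uv=f((284,160),7,(0,0),[(85,88),(473,86),(463,447),(95,447)])
x,y,z,a=cmd();Q=intool(uv,z-32);print(Q.round(1),Q.mean(0))
print(quad(onplane('wrist',uv,32,np.load('pics/w7_T.npy'))))
to(417,-213.5,125.5,174.6)
E
```

```text
[[-18.1  21.7]
 [ 22.2  21.9]
 [ 22.2 -18.4]
 [-18.  -18.4]] [2.08876466 1.70487563]
(array([ 636.3, -162.4]), array([40.7, 40.7, 40.5, 40.5]), array([-175.3,   94.4,    4.4,  -85.4]))
last row [ 0.558  -0.      0.0891] 0.1087 rows>= 3.6
```

Emit:
move_arm --motion '[[[0.14,0,0.02,0.03],[0.28,0,0.045,0.06],[0.42,0,0.07,0.09],[0.558,0,0.089,0.109],[0.558,0,0.089,0.109]]]'

```text
clock: 8.3
position: [412.5, -213.5, 124.2]
tool_rot: [-0.036, 0.033, 0.707, -0.706]
ft_force: [0.4, 0.4, 0.2]
opening: 1.0
```

Emit:
move_arm --motion '[[[0,0,0,0],[0,0,0,0]]]'

```text
clock: 8.55
position: [417.6, -213.2, 124.9]
tool_rot: [-0.034, 0.033, 0.706, -0.706]
ft_force: [0.2, 0.4, 0.1]
opening: 1.0
```

```bash
python3 - <<'E'
from h import *
applied(.558,0,.089,.109); shot('w8')
C=np.load('pics/w8_T.npy');u,v=pix(C,(417,-213,28))[0].astype(int);print(u,v)
p=cv2.imread('pics/w8.png');cv2.imwrite('pics/w8a.png',cv2.resize(p[v-45:v+45,u-45:u+45],(540,540),interpolation=2))
E
```

```text
pos [ 417.6 -213.2  124.9] yaw 174.61 F [0.2 0.4 0.1] op 1.0 t 8.55 cmd [ 417.  -213.5  125.5  174.6]
321 199
```

View pics/w8a.png

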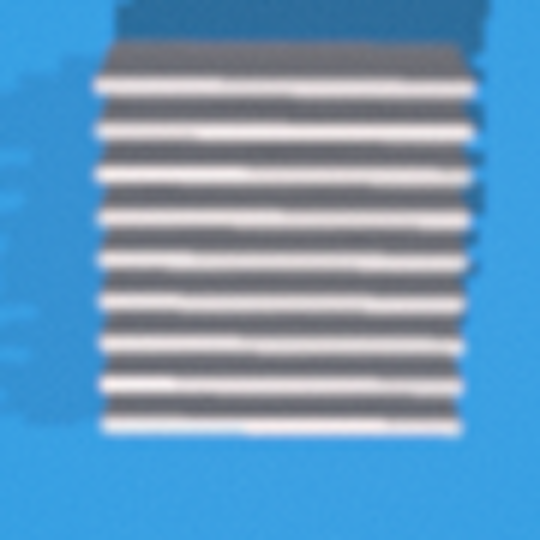

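```bash
python3 - <<'E'
from h import *
uv=f((276,154),6,(0,0),[(94,76),(477,80),(462,437),(102,434)])
x,y,z,a=cmd();Q=intool(uv,z-28);print(Q.round(1),Q.mean(0))
print(quad(onplane('wrist',uv,28,np.load('pics/w8_T.npy'))))
E
```

```text
[[-21.5  25.4]
 [ 25.5  24.8]
 [ 25.  -22.5]
 [-21.8 -22. ]] [1.77950593 1.44149968]
(array([ 415.6, -214.7]), array([46.9, 47.2, 46.7, 47.3]), array([174. ,  84. ,  -6. , -95.7]))
```

Emit:
move_arm --motion '[[[0.0025,0.07,0,0.005],[0.0025,0.15,0,0.005],[0.0025,0.23,0,0.005],[0.0025,0.29,0,0.005],[0.0025,0.29,0,0.005]]]'

```text
clock: 9.22
position: [415.0, -212.9, 7.7]
tool_rot: [-0.038, 0.034, 0.706, -0.706]
ft_force: [-0.6, -0.3, -0.2]
opening: 1.002
```

Emit:
move_arm --motion '[[[0,0,0,0],[0,0,0,0],[0,0,0,0],[0,0,0,0],[0,0,0,0]]]' --grip 1

```text
clock: 9.85
position: [417.1, -213.6, 10.9]
tool_rot: [0.035, -0.037, -0.706, 0.706]
ft_force: [-0.2, 1.5, 6.4]
opening: 0.523
```

Emit:
move_arm --motion '[[[0,-0.02,0,0],[0,-0.08,0,0],[0,-0.18,0,0],[0,-0.29,0,0],[0,-0.29,0,0]]]'

```text
clock: 10.48
position: [418.3, -214.0, 129.5]
tool_rot: [0.033, -0.039, -0.706, 0.707]
ft_force: [-0.4, 0.6, -0.7]
opening: 0.525
```

```bash
python3 - <<'E'
from h import *
applied(.0025,.29,0,.005);applied(0,-.29,0,0); shot('w9')
to(630,-90,125.5,184.4)
E
```

```text
pos [ 418.3 -214.   129.5] yaw 174.15 F [-0.4  0.6 -0.7] op 0.525 t 10.475 cmd [ 416.  -213.4  125.5  174.1]
last row [-0.5006 -0.     -0.3616] -0.1142 rows>= 4.0
```

View pics/w9.png

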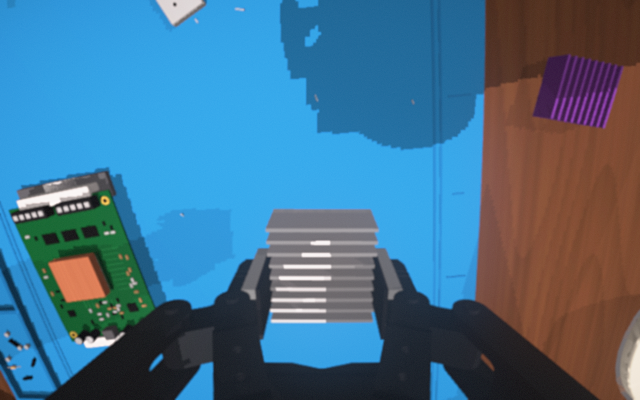

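```bash
python3 - <<'E'
from h import *
p=cv2.imread('pics/w9.png');cv2.imwrite('pics/w9a.png',cv2.resize(p[195:335,252:392],(560,560),interpolation=2))
E
```

```text
(no output)
```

View pics/w9a.png

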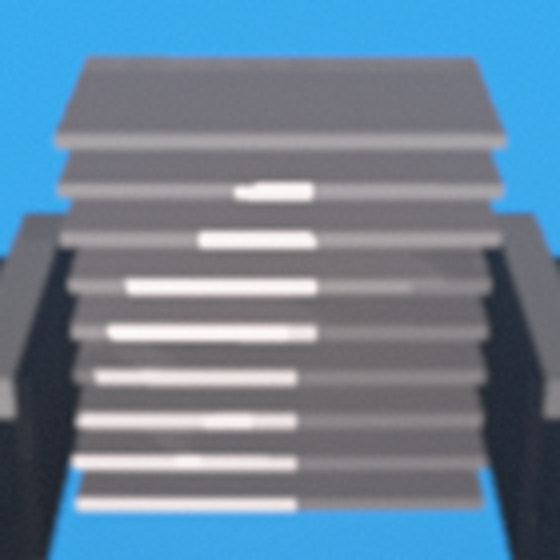

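Emit:
move_arm --motion '[[[-0.12,0,-0.09,-0.028],[-0.25,0,-0.18,-0.057],[-0.37,0,-0.27,-0.085],[-0.48,0,-0.35,-0.114],[-0.5,0,-0.36,-0.114]]]'

```text
clock: 11.15
position: [630.8, -88.4, 122.6]
tool_rot: [0.027, -0.029, 0.707, -0.706]
ft_force: [-1.2, -1.5, -1.6]
opening: 0.523
```

Emit:
move_arm --motion '[[[0,0,0,0],[0,0,0,0],[0,0,0,0]]]'

```text
clock: 11.52
position: [628.8, -91.3, 125.9]
tool_rot: [0.027, -0.027, 0.707, -0.707]
ft_force: [0.5, -1.4, -0.5]
opening: 0.522
```

```bash
python3 - <<'E'
from h import *
applied(-.5,0,-.36,-.114); shot('w10')
C=np.load('pics/w10_T.npy');u,v=pix(C,(636,-162,32))[0].astype(int);print(u,v)
p=cv2.imread('pics/w10.png');cv2.imwrite('pics/w10a.png',np.hstack([cv2.resize(p[v-40:v+40,u-40:u+40],(400,400),interpolation=2),cv2.resize(p[200:340,250:390],(400,400),interpolation=2)]))
E
```

```text
pos [628.8 -91.3 125.9] yaw -175.67 F [ 0.5 -1.4 -0.5] op 0.522 t 11.525 cmd [629.7 -90.6 125.5 184.4]
317 102
```

View pics/w10a.png

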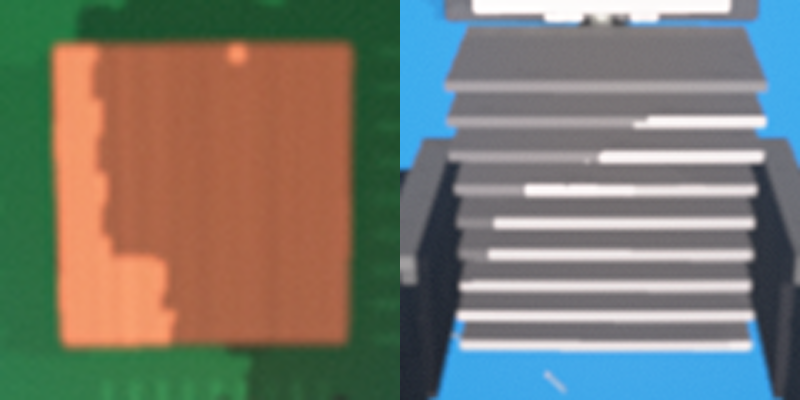

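```bash
python3 - <<'E'
from h import *
P=intool(f((250,200),400/140,(400,0),[(445,80),(767,81),(751,350),(460,349)]),-18)
print(P.round(1),P.mean(0))
uv=f((277,62),5,(0,0),[(52,44),(353,43),(349,346),(62,346)])
x,y,z,a=cmd();Q=intool(uv,z-32);print(Q.round(1),Q.mean(0))
print(quad(onplane('wrist',uv,32,np.load('pics/w10_T.npy'))))
E
```

```text
[[-22.3  24.8]
 [ 23.7  24.6]
 [ 23.7 -21.8]
 [-22.6 -21.6]] [0.63624151 1.48480258]
[[-22.5  91.8]
 [ 17.9  91.9]
 [ 18.2  51.5]
 [-22.2  51.5]] [-2.13571689 71.70031423]
(array([ 636.4, -162.6]), array([40.4, 40.5, 40.4, 40.3]), array([-175.6,   94.7,    4.3,  -85.3]))
```

Emit:
move_arm --motion '[[[-0.007,0,0.1,0],[-0.007,0.03,0.1755,0],[-0.007,0.11,0.1755,0],[-0.007,0.18,0.1755,0],[-0.007,0.205,0.1755,0]]]'

```text
clock: 12.2
position: [636.3, -160.6, 41.9]
tool_rot: [0.026, -0.028, 0.707, -0.706]
ft_force: [-1.6, -0.3, -1.4]
opening: 0.524
```

Emit:
move_arm --motion '[[[0,0,0,0],[0,0.0025,0,0],[0,0.005,0,0],[0,0.0075,0,0],[0,0.0075,0,0]]]'

```text
clock: 12.82
position: [637.8, -160.3, 40.6]
tool_rot: [-0.027, 0.027, -0.707, 0.707]
ft_force: [0.0, -0.2, -0.5]
opening: 0.522
```

```bash
python3 - <<'E'
from h import *
applied(-.007,.205,.1755,0);applied(0,.0075,0,0); shot('w11')
E
```

```text
pos [ 637.8 -160.3   40.6] yaw -175.6 F [ 0.  -0.2 -0.5] op 0.522 t 12.825 cmd [ 637.9 -160.4   40.5  184.4]
```

View pics/w11.png

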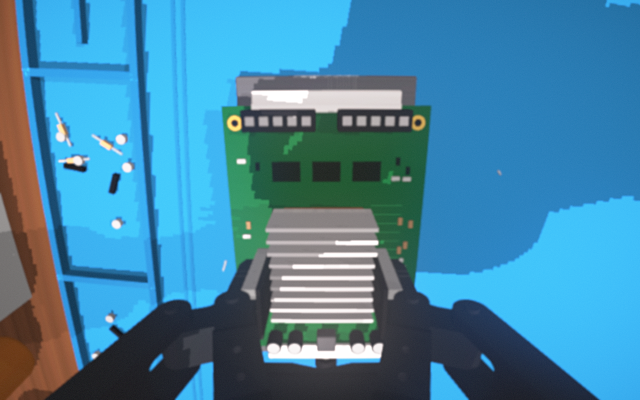

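Sink is over the plate, centred between the connectors; creep down to contact.

Emit:
move_arm --motion '[[[0,0.0025,0,0],[0,0.005,0,0],[0,0.005,0,0]]]'

```text
clock: 13.25
position: [637.8, -160.3, 38.9]
tool_rot: [-0.027, 0.027, -0.707, 0.707]
ft_force: [-1.9, 1.2, 2.6]
opening: 0.524
```

Emit:
move_arm --motion '[[[0,0.0025,0,0],[0,0.0025,0,0]]]'

```text
clock: 13.5
position: [637.9, -160.4, 38.9]
tool_rot: [-0.027, 0.027, -0.706, 0.707]
ft_force: [-3.0, 2.4, 8.4]
opening: 0.524
```

Emit:
move_arm --motion '[[[0,0,0,0],[0,0,0,0],[0,0,0,0]]]' --grip -1

```text
clock: 13.88
position: [637.7, -160.4, 37.1]
tool_rot: [-0.027, 0.027, -0.707, 0.707]
ft_force: [-0.1, 0.8, 0.2]
opening: 0.997
```

Emit:
move_arm --motion '[[[0,-0.05,0,0],[0,-0.1,0,0],[0,-0.2,0,0],[0,-0.25,0,0],[0,-0.25,0,0]]]'

```text
clock: 14.5
position: [638.9, -160.5, 139.4]
tool_rot: [-0.028, 0.026, -0.706, 0.707]
ft_force: [-0.2, 0.8, -0.7]
opening: 1.003
```

```bash
python3 - <<'E'
from h import *
applied(0,.0075,0,0);applied(0,-.25,0,0); shot('w12')
C=np.load('pics/w12_T.npy');u,v=pix(C,(636,-162,56))[0].astype(int);print(u,v)
p=cv2.imread('pics/w12.png');cv2.imwrite('pics/w12a.png',cv2.resize(p[v-50:v+50,u-50:u+50],(600,600),interpolation=2))
to(430,83,137.5,196)
E
```

```text
pos [ 638.9 -160.5  139.4] yaw -175.61 F [-0.2  0.8 -0.7] op 1.003 t 14.5 cmd [ 637.9 -160.4  137.5  184.4]
325 203
last row [ 0.4717 -0.     -0.6464] -0.1291 rows>= 5.1
```

View pics/w12a.png

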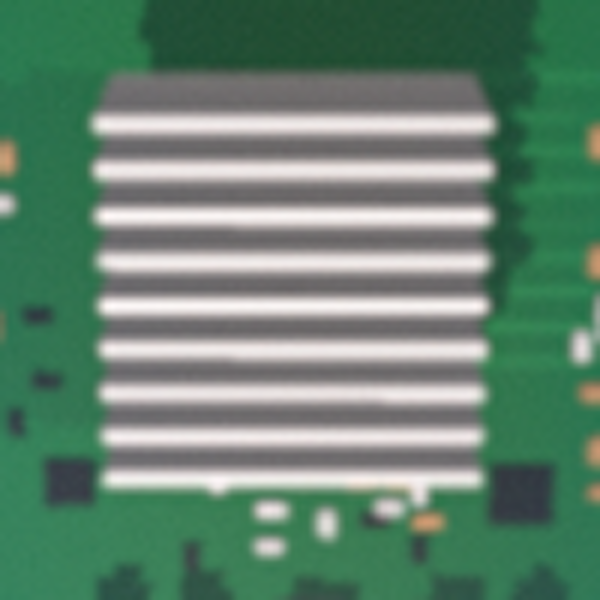

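```bash
python3 - <<'E'
from h import *
uv=f((275,153),6,(0,0),[(92,113),(497,113),(485,488),(102,488)])
print(quad(onplane('wrist',uv,56,np.load('pics/w12_T.npy'))))
E
```

```text
(array([ 637.2, -161.7]), array([47. , 47.3, 47.2, 47.3]), array([-175.6,   94.5,    4.4,  -85.8]))
```

Emit:
move_arm --motion '[[[0.08,0,-0.11,-0.025],[0.17,0,-0.23,-0.05],[0.25,0,-0.35,-0.08],[0.33,0,-0.46,-0.1],[0.4,0,-0.56,-0.13]]]'

```text
clock: 15.18
position: [458.9, 51.7, 136.1]
tool_rot: [-0.099, 0.1, -0.7, 0.7]
ft_force: [0.5, 0.4, 0.0]
opening: 1.002
```

Emit:
move_arm --motion '[[[0.05,0,-0.11,0],[0.05,0,-0.11,0],[0.05,0,-0.11,0]]]'

```text
clock: 15.55
position: [429.4, 87.3, 136.8]
tool_rot: [-0.099, 0.1, -0.7, 0.7]
ft_force: [-0.6, -0.7, -0.2]
opening: 0.999
```

```bash
python3 - <<'E'
from h import *
applied(.4,0,-.56,-.13);applied(.05,0,-.11,0); shot('w13')
C=np.load('pics/w13_T.npy');u,v=pix(C,(429,84,25))[0].astype(int);print(u,v)
p=cv2.imread('pics/w13.png');cv2.imwrite('pics/w13a.png',cv2.resize(p[v-60:v+60,u-60:u+60],(600,600),interpolation=2))
E
```

```text
pos [429.4  87.3 136.8] yaw -163.87 F [-0.6 -0.7 -0.2] op 0.999 t 15.55 cmd [429.8  87.5 137.5 196.1]
322 189
```

View pics/w13a.png

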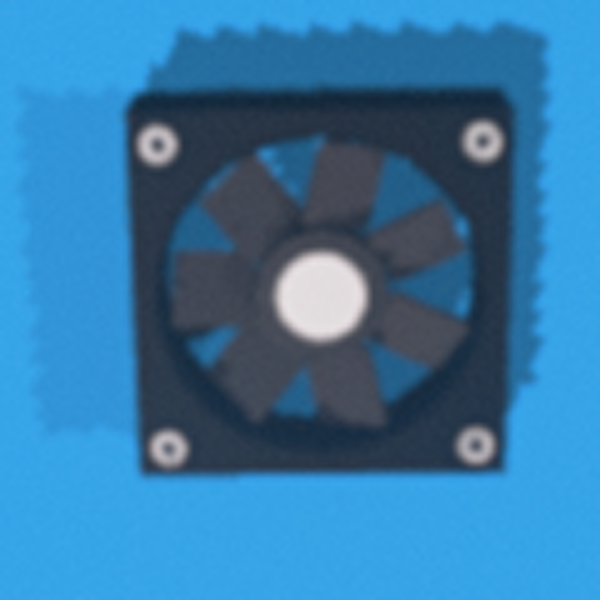

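```bash
python3 - <<'E'
from h import *
o=(322-60,189-60)
C=np.load('pics/w13_T.npy')
for uv in ([(157,145),(482,142),(476,445),(169,449)],[(127,110),(512,107),(503,472),(141,473)]):
    uv=f(o,5,(0,0),uv)
    print(quad(onplane('wrist',uv,25,C)))
    x,y,z,a=cmd();Q=intool(uv,z-25);print(Q.mean(0))
E
```

```text
(array([426.5,  82.3]), array([50.3, 50.2, 50.3, 50.4]), array([-163.4,  106.9,   16.9,  -73.1]))
[3.98868215 3.76315176]
(array([426.7,  81.8]), array([59.3, 60.4, 59.6, 60.1]), array([-163.5,  106.9,   16.2,  -73.5]))
[3.95393751 4.24489857]
```

Emit:
move_arm --motion '[[[0.008,0.08,0.006,-0.005],[0.008,0.17,0.006,-0.005],[0.008,0.25,0.006,-0.005],[0.008,0.32,0.006,-0.005],[0.008,0.32,0.006,-0.005]]]'

```text
clock: 16.23
position: [426.0, 82.5, 7.5]
tool_rot: [-0.099, 0.103, -0.699, 0.701]
ft_force: [0.5, 0.1, 1.2]
opening: 0.999
```

Emit:
move_arm --motion '[[[0,0,0,0],[0,0,0,0],[0,0,0,0],[0,0,0,0]]]' --grip 1

```text
clock: 16.73
position: [428.7, 84.6, 11.1]
tool_rot: [0.103, -0.101, 0.7, -0.7]
ft_force: [0.4, -0.9, 7.2]
opening: 0.681
```

Emit:
move_arm --motion '[[[0,-0.02,0,0],[0,-0.08,0,0],[0,-0.18,0,0],[0,-0.3,0,0],[0,-0.32,0,0]]]'

```text
clock: 17.35
position: [429.3, 85.2, 141.6]
tool_rot: [0.104, -0.099, 0.701, -0.699]
ft_force: [-0.7, -0.3, -0.9]
opening: 0.684
```

```bash
python3 - <<'E'
from h import *
applied(.008,.32,.006,-.005);applied(0,-.32,0,0); shot('w14')
to(632,-90,147.5,184.4)
E
```

```text
pos [429.3  85.2 141.6] yaw -163.44 F [-0.7 -0.3 -0.9] op 0.684 t 17.35 cmd [427.4  84.3 137.5 196.5]
last row [-0.3664 -0.025   0.5632] 0.1348 rows>= 4.3
```

View pics/w14.png

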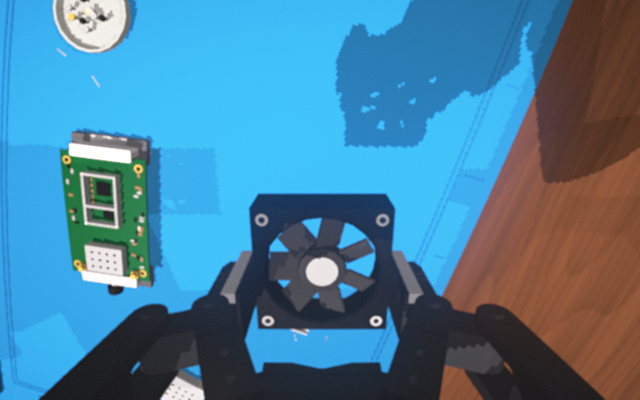

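Emit:
move_arm --motion '[[[-0.07,-0.01,0.11,0.027],[-0.15,-0.02,0.23,0.055],[-0.22,-0.025,0.35,0.08],[-0.29,-0.025,0.45,0.11],[-0.36,-0.025,0.55,0.135]]]'

```text
clock: 18.02
position: [628.4, -86.8, 146.0]
tool_rot: [0.026, -0.027, 0.707, -0.706]
ft_force: [-0.0, 0.0, 0.3]
opening: 0.681
```

Emit:
move_arm --motion '[[[-0.006,0,0.013,0],[-0.006,0,0.013,0],[-0.006,0,0.013,0]]]'

```text
clock: 18.4
position: [630.0, -89.8, 147.5]
tool_rot: [0.027, -0.028, 0.707, -0.706]
ft_force: [0.5, -0.1, -0.1]
opening: 0.681
```

```bash
python3 - <<'E'
from h import *
applied(-.36,-.025,.55,.135);applied(-.006,0,.013,0); shot('w15')
C=np.load('pics/w15_T.npy');u,v=pix(C,(637,-162,56))[0].astype(int);print(u,v)
p=cv2.imread('pics/w15.png');cv2.imwrite('pics/w15a.png',np.hstack([cv2.resize(p[v-45:v+45,u-45:u+45],(400,400),interpolation=2),cv2.resize(p[180:340,240:400],(400,400),interpolation=2)]))
E
```

```text
pos [630.  -89.8 147.5] yaw -175.56 F [ 0.5 -0.1 -0.1] op 0.681 t 18.4 cmd [630.8 -90.7 147.5 184.4]
318 99
```

View pics/w15.png

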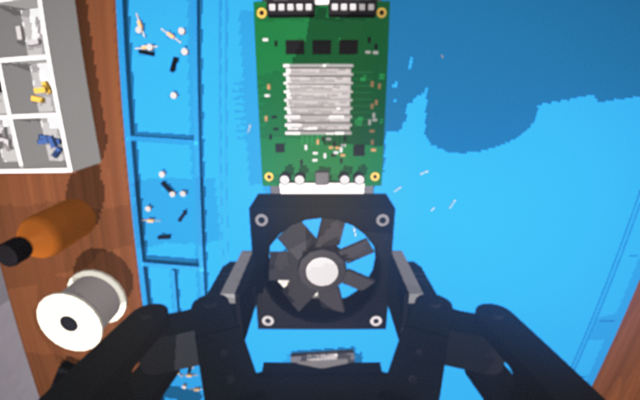

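View pics/w15a.png

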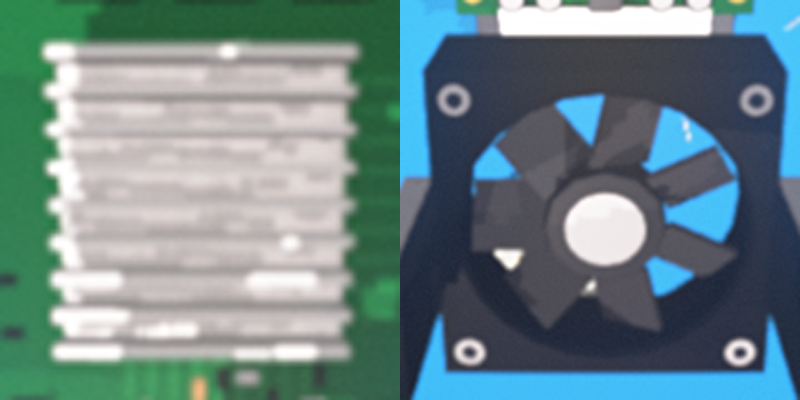

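```bash
python3 - <<'E'
from h import *
P=intool(f((240,180),2.5,(400,0),[(454,100),(757,100),(740,352),(471,352)]),-14.7)
print(P.round(1),P.mean(0))
uv=f((273,54),400/90,(0,0),[(43,43),(358,43),(350,360),(52,360)])
x,y,z,a=cmd();Q=intool(uv,z-56);print(Q.round(1),Q.mean(0))
print(quad(onplane('wrist',uv,56,np.load('pics/w15_T.npy'))))
E
```

```text
[[-24.5  27. ]
 [ 25.9  26.9]
 [ 25.8 -23.5]
 [-24.3 -23.4]] [0.73234938 1.73917439]
[[-25.3  96.2]
 [ 21.6  96.2]
 [ 21.5  49.1]
 [-25.3  49.1]] [-1.85615164 72.65444818]
(array([ 637.4, -162.1]), array([46.9, 47.1, 46.9, 47.1]), array([-175.6,   94.3,    4.4,  -85.6]))
```

Emit:
move_arm --motion '[[[-0.0065,0,0.1,0],[-0.0065,0.02,0.177,0],[-0.0065,0.09,0.177,0],[-0.0065,0.16,0.177,0],[-0.0065,0.19,0.177,0]]]'

```text
clock: 19.08
position: [637.5, -160.2, 70.2]
tool_rot: [0.027, -0.028, 0.707, -0.706]
ft_force: [-0.5, -0.0, -0.8]
opening: 0.682
```

Emit:
move_arm --motion '[[[0,0,0,0],[0,0,0,0],[0,0,0,0]]]'

```text
clock: 19.45
position: [639.5, -160.9, 72.8]
tool_rot: [-0.028, 0.026, -0.706, 0.707]
ft_force: [0.0, 0.7, -0.4]
opening: 0.678
```

```bash
python3 - <<'E'
from h import *
applied(-.0065,.19,.177,0); shot('w16')
p,d=grab_frame('scene');p=p[:,:,::-1];q,d=grab_frame('side');q=q[:,:,::-1]
cv2.imwrite('pics/s16.png',np.hstack([cv2.resize(p[160:260,150:250],(400,400),interpolation=2),cv2.resize(q[105:205,205:305],(400,400),interpolation=2)]))
E
```

```text
pos [ 639.5 -160.9   72.8] yaw -175.59 F [ 0.   0.7 -0.4] op 0.678 t 19.45 cmd [ 638.8 -161.1   71.5  184.4]
```

View pics/s16.png

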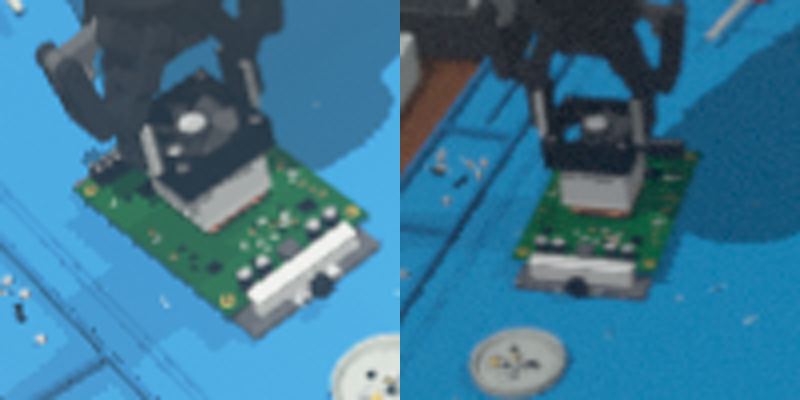

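View pics/w16.png

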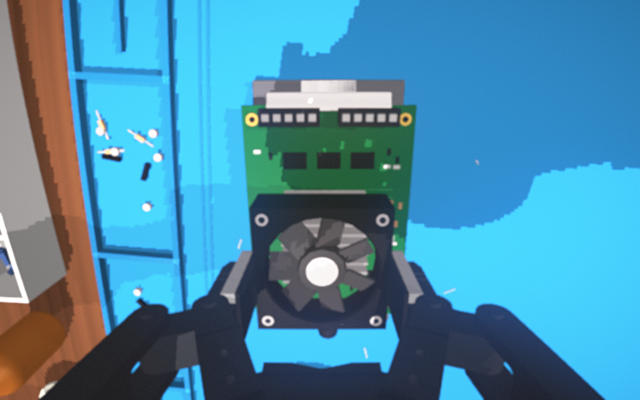

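Emit:
move_arm --motion '[[[0.003,0.005,0,0],[0.003,0.012,0,0],[0.003,0.019,0,0],[0.003,0.025,0,0],[0.003,0.03,0,0]]]'

```text
clock: 20.23
position: [637.6, -161.1, 59.2]
tool_rot: [0.027, -0.027, 0.707, -0.707]
ft_force: [-0.3, 0.2, -0.3]
opening: 0.678
```

Emit:
move_arm --motion '[[[0,0,0,0],[0,0.0025,0,0],[0,0.005,0,0],[0,0.005,0,0]]]'

```text
clock: 20.72
position: [637.6, -161.1, 57.4]
tool_rot: [0.027, -0.027, 0.707, -0.707]
ft_force: [0.1, 0.4, -0.3]
opening: 0.68
```

Emit:
move_arm --motion '[[[0,0.0025,0,0],[0,0.0025,0,0]]]'

```text
clock: 20.98
position: [637.7, -161.1, 57.2]
tool_rot: [-0.027, 0.027, -0.706, 0.707]
ft_force: [-2.2, 0.2, 4.9]
opening: 0.681
```

Emit:
move_arm --motion '[[[0,0.0025,0,0],[0,0.0025,0,0]]]'

```text
clock: 21.22
position: [637.7, -161.2, 57.2]
tool_rot: [-0.028, 0.027, -0.706, 0.707]
ft_force: [-4.1, 2.0, 9.4]
opening: 0.679
```

Emit:
move_arm --motion '[[[0,0,0,0],[0,0,0,0],[0,0,0,0]]]' --grip -1

```text
clock: 21.6
position: [637.5, -161.1, 55.0]
tool_rot: [0.027, -0.027, 0.707, -0.707]
ft_force: [-0.3, 0.6, -0.5]
opening: 1.004
```

Emit:
move_arm --motion '[[[0,-0.05,0,0],[0,-0.1,0,0],[0,-0.2,0,0],[0,-0.25,0,0],[0,-0.25,0,0]]]'

```text
clock: 22.22
position: [638.6, -161.2, 157.3]
tool_rot: [-0.028, 0.026, -0.706, 0.707]
ft_force: [0.0, -0.6, -0.1]
opening: 1.0
```

```bash
python3 - <<'E'
from h import *
applied(.003,.03,0,0);applied(0,.01,0,0);applied(0,-.25,0,0); shot('w17')
p,d=grab_frame('scene');p=p[:,:,::-1];q,d=grab_frame('side');q=q[:,:,::-1]
cv2.imwrite('pics/s17.png',np.hstack([cv2.resize(p[160:260,150:250],(400,400),interpolation=2),cv2.resize(q[105:205,205:305],(400,400),interpolation=2)]))
C=np.load('pics/w17_T.npy');u,v=pix(C,(637,-162,71))[0].astype(int);print(u,v)
p=cv2.imread('pics/w17.png');cv2.imwrite('pics/w17a.png',cv2.resize(p[v-60:v+60,u-60:u+60],(600,600),interpolation=2))
E
```

```text
pos [ 638.6 -161.2  157.3] yaw -175.61 F [ 0.  -0.6 -0.1] op 1.0 t 22.225 cmd [ 637.6 -161.2  155.5  184.4]
323 202
```

View pics/s17.png

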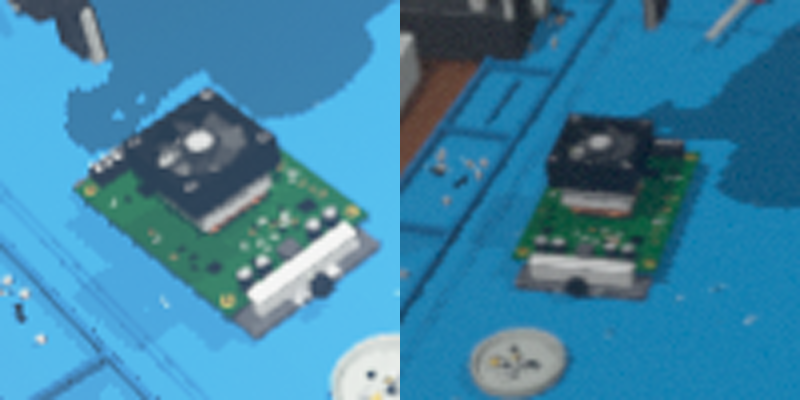

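View pics/w17a.png

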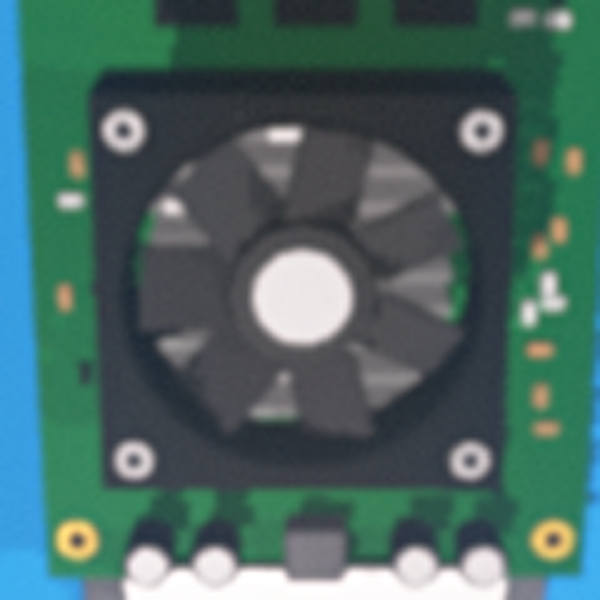

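```bash
python3 - <<'E'
from h import *
uv=f((263,142),5,(0,0),[(123,131),(482,131),(470,460),(134,460)])
C=np.load('pics/w17_T.npy')
print(quad(onplane('wrist',uv,71,C)))
W=world('wrist',np.load('pics/w17_d.npy'),C)
print(np.median(W[155:160,295:345,2]),np.median(W[233:238,300:340,2]),np.median(W[150:160,255:275,2]))
to(520,353,155.5,252)
to(520,353,155.5,72)
E
```

```text
(array([ 637.3, -162.8]), array([50.5, 50.3, 50.4, 50.3]), array([-175.6,   94.3,    4.4,  -85.5]))
59.77605518384564 72.43563989785618 6.119335044821156
last row [ 0.1951 -0.     -1.3041] -0.7513 rows>= 8.4
last row [ 0.1951 -0.     -1.3041] 1.2487 rows>= 10.5
```

Emit:
move_arm --motion '[[[0.02,0,-0.12,-0.08],[0.04,0,-0.25,-0.16],[0.06,0,-0.38,-0.24],[0.08,0,-0.51,-0.32],[0.1,0,-0.64,-0.4]]]'

```text
clock: 23.0
position: [576.9, 92.5, 154.1]
tool_rot: [0.245, -0.246, 0.663, -0.663]
ft_force: [1.0, 0.8, 0.3]
opening: 0.998
```

```bash
python3 - <<'E'
from h import *
print(applied(.1,0,-.64,-.4)); s=get_state();print(s['position'],s['clock'])
to(520,353,135.5,252)
E
```

```text
[np.float64(578.2098551732936), np.float64(91.03947873572727), 155.48299999999998, 220.37999999999997]
[576.86974454  92.49618563 154.10560776] 23.0
last row [-0.3134  0.05   -0.5932] -0.3513 rows>= 4.3
```

Emit:
move_arm --motion '[[[-0.06,0.01,-0.12,-0.08],[-0.13,0.02,-0.24,-0.16],[-0.19,0.03,-0.36,-0.24],[-0.26,0.05,-0.49,-0.32],[-0.313,0.05,-0.593,-0.35]]]'

```text
clock: 23.62
position: [518.1, 354.3, 133.1]
tool_rot: [-0.415, 0.417, -0.572, 0.572]
ft_force: [0.9, -0.7, 0.6]
opening: 0.997
```

Emit:
move_arm --motion '[[[0,0,0,0],[0,0,0,0],[0,0,0,0]]]'

```text
clock: 24.0
position: [520.0, 351.7, 135.2]
tool_rot: [-0.414, 0.415, -0.573, 0.573]
ft_force: [0.5, -0.3, 0.1]
opening: 1.001
```

```bash
python3 - <<'E'
from h import *
applied(-.313,.05,-.593,-.35); shot('w18')
C=np.load('pics/w18_T.npy');u,v=pix(C,(519,353.5,14))[0].astype(int);print(u,v)
p=cv2.imread('pics/w18.png');cv2.imwrite('pics/w18a.png',cv2.resize(p[v-60:v+60,u-60:u+60],(600,600),interpolation=2))
E
```

```text
pos [520.  351.7 135.2] yaw -108.2 F [ 0.5 -0.3  0.1] op 1.001 t 24.0 cmd [519.9 352.8 135.5 251.9]
319 191
```

View pics/w18a.png

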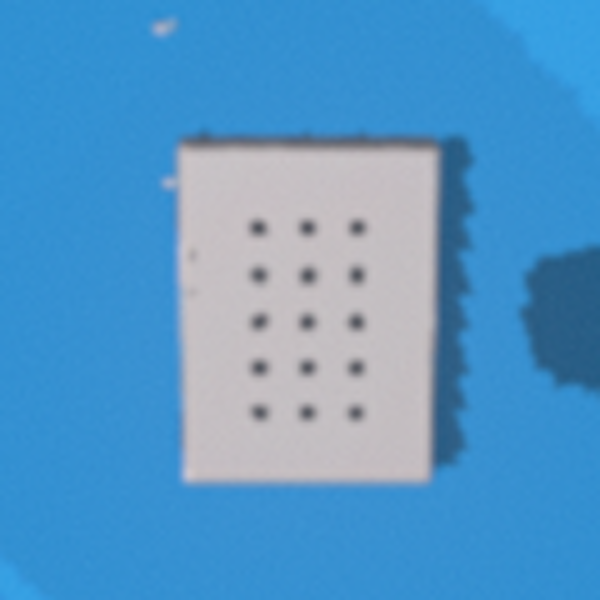

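```bash
python3 - <<'E'
from h import *
uv=f((259,131),5,(0,0),[(178,146),(439,145),(432,481),(185,481)])
C=np.load('pics/w18_T.npy')
print(quad(onplane('wrist',uv,14,C)));Q=intool(uv,cmd()[2]-14);print(Q.mean(0))
E
```

```text
(array([516.6, 354. ]), array([42. , 58.3, 42.3, 58.2]), array([-108. ,  161.9,   71.8,  -18.5]))
[-1.21397726 -4.00072666]
```

Emit:
move_arm --motion '[[[-0.005,0.08,-0.014,0],[-0.005,0.17,-0.014,0],[-0.005,0.26,-0.014,0],[-0.005,0.323,-0.014,0],[-0.005,0.323,-0.014,0]]]'

```text
clock: 24.68
position: [514.2, 354.6, 4.4]
tool_rot: [-0.413, 0.416, -0.573, 0.573]
ft_force: [-0.7, -0.2, 0.6]
opening: 0.999
```

Emit:
move_arm --motion '[[[0,0,0,0],[0,0,0,0],[0,0,0,0],[0,0,0,0],[0,0,0,0]]]' --grip 1

```text
clock: 25.3
position: [516.0, 357.2, 8.2]
tool_rot: [-0.416, 0.414, -0.572, 0.572]
ft_force: [-1.4, -0.8, 6.1]
opening: 0.468
```

Emit:
move_arm --motion '[[[0,-0.02,0,0],[0,-0.08,0,0],[0,-0.17,0,0],[0,-0.28,0,0],[0,-0.28,0,0]]]'

```text
clock: 25.92
position: [517.1, 358.2, 123.2]
tool_rot: [0.418, -0.412, 0.573, -0.572]
ft_force: [-0.1, 0.2, -1.3]
opening: 0.462
```

```bash
python3 - <<'E'
from h import *
applied(-.005,.323,-.014,0);applied(0,-.28,0,0); shot('w19')
to(602,217,118,188)
E
```

```text
pos [517.1 358.2 123.2] yaw -108.09 F [-0.1  0.2 -1.3] op 0.462 t 25.925 cmd [515.2 356.5 118.3 251.9]
last row [0.2639 0.0007 0.3147] 0.7098 rows>= 6.0
```

View pics/w19.png

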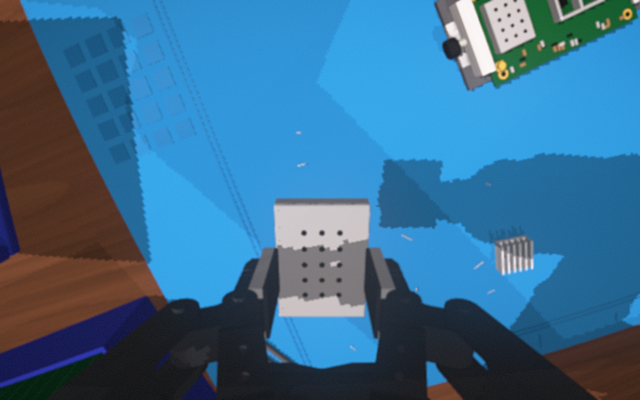

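Emit:
move_arm --motion '[[[0.05,0,0.05,0.11],[0.1,0,0.11,0.22],[0.15,0,0.17,0.33],[0.2,0,0.23,0.44],[0.25,0,0.3,0.55]]]'

```text
clock: 26.6
position: [597.6, 223.1, 117.0]
tool_rot: [-0.134, 0.136, -0.694, 0.694]
ft_force: [0.4, 0.2, -0.2]
opening: 0.47
```

```bash
python3 - <<'E'
from h import *
print(applied(.25,0,.3,.55))
to(599,216,118.3,188)
E
```

```text
[np.float64(598.1595761505531), np.float64(224.1220959889466), 118.28299999999997, 202.37999999999997]
last row [ 0.0058 -0.      0.0196] 0.1598 rows>= 1.3
```

Emit:
move_arm --motion '[[[0.003,0,0.01,0.08],[0.006,0,0.02,0.16],[0.006,0,0.02,0.16],[0.006,0,0.02,0.16],[0.006,0,0.02,0.16]]]'

```text
clock: 27.22
position: [598.7, 216.1, 118.0]
tool_rot: [-0.05, 0.05, -0.705, 0.705]
ft_force: [0.5, 0.2, 0.1]
opening: 0.466
```

```bash
python3 - <<'E'
from h import *
applied(.006,0,.02,.16); shot('w20')
C=np.load('pics/w20_T.npy');u,v=pix(C,(608,147,27))[0].astype(int);print(u,v)
p=cv2.imread('pics/w20.png');cv2.imwrite('pics/w20a.png',np.hstack([cv2.resize(p[v-50:v+50,u-50:u+50],(400,400),interpolation=2),cv2.resize(p[190:330,250:390],(400,400),interpolation=2)]))
E
```

```text
pos [598.7 216.1 118. ] yaw -171.91 F [0.5 0.2 0.1] op 0.466 t 27.225 cmd [599.  215.8 118.3 188. ]
321 104
```

View pics/w20.png

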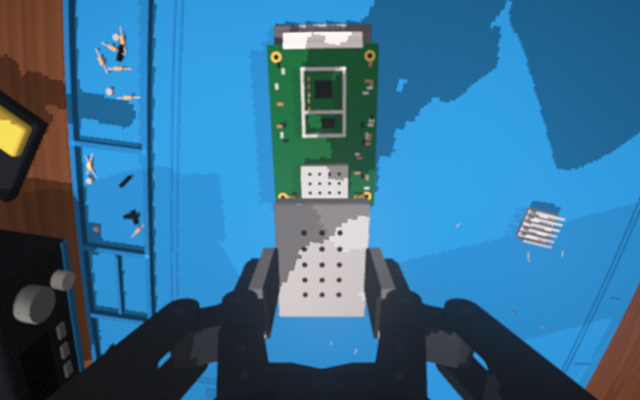

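View pics/w20a.png

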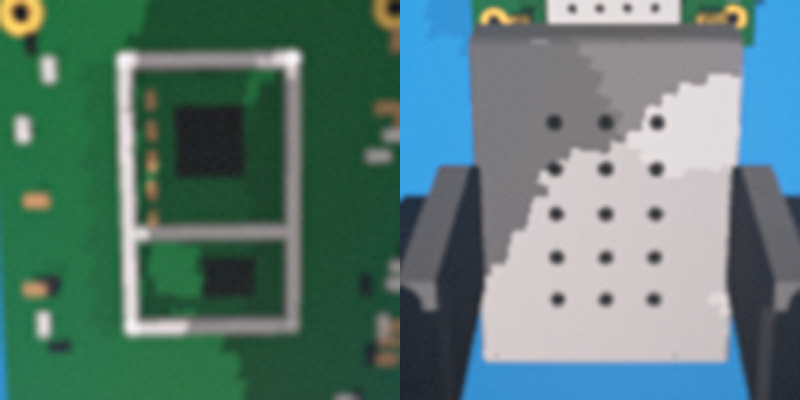

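```bash
python3 - <<'E'
from h import *
P=intool(f((250,190),400/140,(400,0),[(470,40),(743,40),(728,360),(484,360)]),-6.5)
print(P.round(1),P.mean(0))
uv=f((271,54),4,(0,0),[(116,51),(301,50),(300,331),(124,333)])
x,y,z,a=cmd();Q=intool(uv,118.1-27);print(Q.round(1),Q.mean(0))
print(quad(onplane('wrist',uv,27,np.load('pics/w20_T.npy'))))
E
```

```text
[[-20.   31.2]
 [ 21.5  31.2]
 [ 21.7 -27. ]
 [-20.3 -27. ]] [0.6955909  2.09784075]
[[-13.8  94.1]
 [ 16.8  94.3]
 [ 17.5  47.9]
 [-13.3  47.5]] [ 1.79578127 70.96421143]
(array([606.8, 145.6]), array([30.6, 46.4, 30.7, 46.6]), array([-171.6,   99. ,    8.7,  -81.2]))
```

Emit:
move_arm --motion '[[[0.003,0,0.09,-0.006],[0.003,0.02,0.172,-0.006],[0.003,0.1,0.172,-0.006],[0.003,0.17,0.172,-0.006],[0.003,0.195,0.172,-0.006]]]'

```text
clock: 27.9
position: [606.2, 147.2, 38.5]
tool_rot: [-0.052, 0.054, -0.705, 0.705]
ft_force: [-0.6, 0.0, -0.5]
opening: 0.466
```

Emit:
move_arm --motion '[[[0,0,0,0],[0,0,0,0],[0,0,0,0]]]'

```text
clock: 28.28
position: [607.9, 148.0, 41.5]
tool_rot: [0.053, -0.052, 0.705, -0.705]
ft_force: [-0.6, 0.1, 0.3]
opening: 0.466
```

```bash
python3 - <<'E'
from h import *
applied(.003,.195,.172,-.006); shot('w21')
p,d=grab_frame('scene');p=p[:,:,::-1];q,d=grab_frame('side');q=q[:,:,::-1]
cv2.imwrite('pics/s21.png',np.hstack([cv2.resize(p[240:340,260:360],(400,400),interpolation=2),cv2.resize(q[190:290,170:270],(400,400),interpolation=2)]))
E
```

```text
pos [607.9 148.   41.5] yaw -171.45 F [-0.6  0.1  0.3] op 0.466 t 28.275 cmd [607.3 147.5  40.3 188.5]
```

View pics/s21.png

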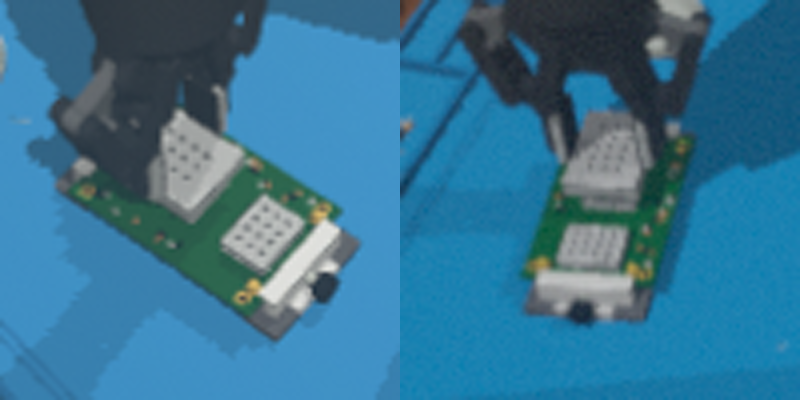

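View pics/w21.png

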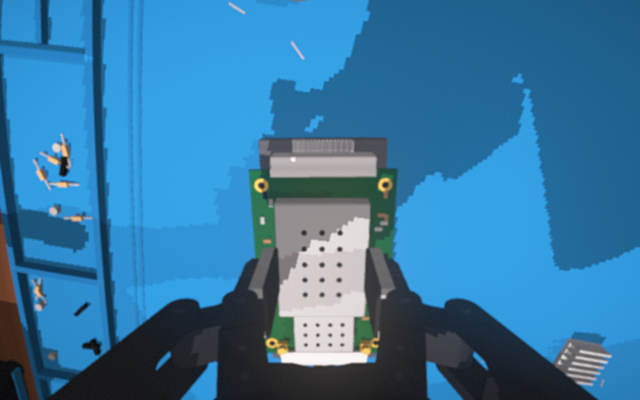

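Emit:
move_arm --motion '[[[0.001,0.006,0,0],[0.001,0.013,0,0],[0.001,0.02,0,0],[0.001,0.026,0,0],[0.001,0.026,0,0]]]'

```text
clock: 29.05
position: [606.7, 147.4, 29.5]
tool_rot: [-0.052, 0.053, -0.705, 0.705]
ft_force: [-0.3, 0.4, 0.5]
opening: 0.467
```

Emit:
move_arm --motion '[[[0,0.003,0,0],[0,0.006,0,0],[0,0.008,0,0],[0,0.01,0,0],[0,0.01,0,0]]]'

```text
clock: 29.68
position: [606.8, 147.5, 25.8]
tool_rot: [-0.053, 0.053, -0.705, 0.705]
ft_force: [0.3, 0.1, -0.5]
opening: 0.461
```

Emit:
move_arm --motion '[[[0,0.0025,0,0],[0,0.005,0,0],[0,0.005,0,0]]]'

```text
clock: 30.05
position: [606.9, 147.6, 24.2]
tool_rot: [-0.053, 0.053, -0.705, 0.705]
ft_force: [-1.1, -0.8, 2.7]
opening: 0.464
```

Emit:
move_arm --motion '[[[0,0.0025,0,0],[0,0.0025,0,0]]]'

```text
clock: 30.3
position: [606.9, 147.5, 24.1]
tool_rot: [-0.053, 0.052, -0.705, 0.705]
ft_force: [-4.5, -0.1, 9.1]
opening: 0.463
```

Contact at the expected 24.2 mm; release and rise.

Emit:
move_arm --motion '[[[0,0,0,0],[0,0,0,0],[0,0,0,0]]]' --grip -1

```text
clock: 30.68
position: [606.8, 147.5, 22.6]
tool_rot: [-0.052, 0.053, -0.705, 0.705]
ft_force: [-0.2, 0.0, 0.8]
opening: 0.998
```

Emit:
move_arm --motion '[[[0,-0.05,0,0],[0,-0.1,0,0],[0,-0.2,0,0],[0,-0.28,0,0],[0,-0.28,0,0]]]'

```text
clock: 31.3
position: [608.6, 148.0, 138.1]
tool_rot: [0.055, -0.051, 0.706, -0.705]
ft_force: [0.9, 0.4, -1.1]
opening: 1.002
```

Emit:
move_arm --motion '[[[0,0,-0.1,0],[0,0,-0.2,0],[0,0,-0.2,0],[0,0,-0.2,0]]]'

```text
clock: 31.8
position: [594.7, 226.3, 134.1]
tool_rot: [-0.052, 0.053, -0.705, 0.705]
ft_force: [0.4, -0.1, -0.8]
opening: 1.0
```

```bash
python3 - <<'E'
from h import *
applied(.001,.026,0,0);applied(0,.0175,0,0);applied(0,-.28,0,0);applied(0,0,-.2,0); shot('w22')
p,d=grab_frame('scene');p=p[:,:,::-1];q,d=grab_frame('side');q=q[:,:,::-1]
cv2.imwrite('pics/scene22.png',p)
cv2.imwrite('pics/s22.png',np.hstack([cv2.resize(p[240:340,260:360],(400,400),interpolation=2),cv2.resize(q[190:290,170:270],(400,400),interpolation=2)]))
C=np.load('pics/w22_T.npy');u,v=pix(C,(607,146,30))[0].astype(int);print(u,v)
p=cv2.imread('pics/w22.png');v=max(v,55);print(v);cv2.imwrite('pics/w22a.png',cv2.resize(p[v-55:v+55,u-55:u+55],(550,550),interpolation=2))
E
```

```text
pos [594.7 226.3 134.1] yaw -171.45 F [ 0.4 -0.1 -0.8] op 1.0 t 31.8 cmd [595.1 226.6 134.9 188.5]
320 86
86
```

View pics/s22.png

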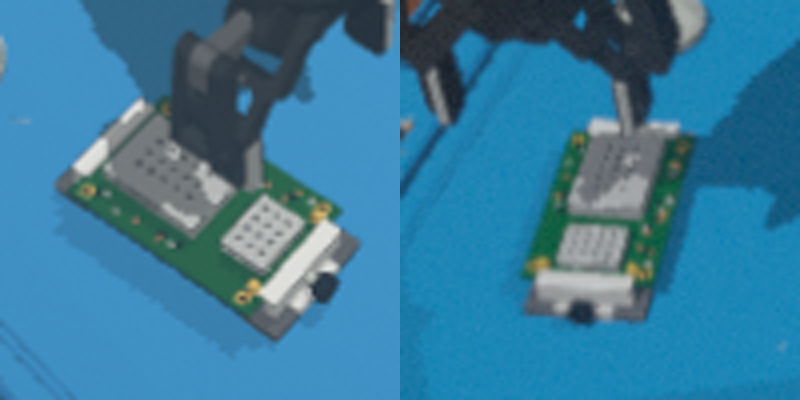

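View pics/w22a.png

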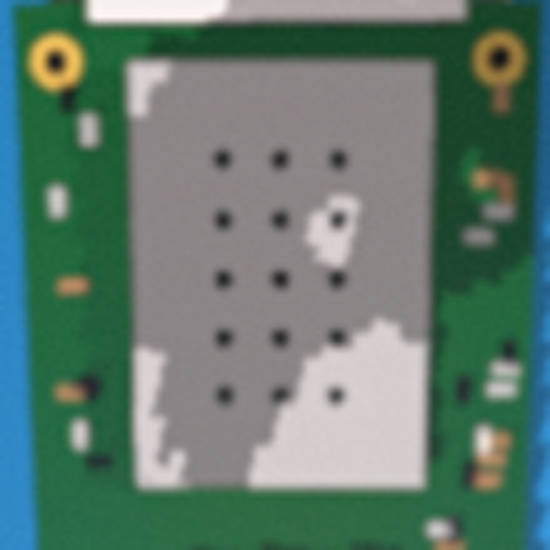

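View pics/scene22.png

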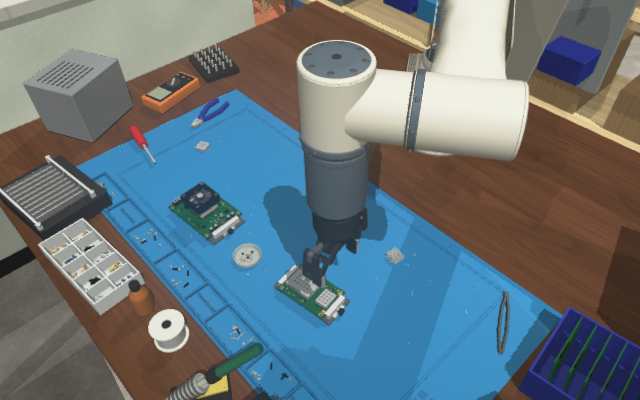

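```bash
python3 - <<'E'
from h import *
uv=f((265,31),5,(0,0),[(126,60),(436,60),(426,488),(137,488)])
C=np.load('pics/w22_T.npy')
print(quad(onplane('wrist',uv,30,C)))
W=world('wrist',np.load('pics/w22_d.npy'),C)
print(np.median(W[50:70,295:350,2]),np.median(W[110:125,295:345,2]),np.median(W[100:120,275:289,2]))
job_done()
E
```

```text
(array([606.5, 145.7]), array([42.6, 58.5, 42.3, 58.5]), array([-171.5,   98.4,    8.5,  -81.3]))
31.61942613466728 31.45582527564244 21.72498545184345
the job is handed in; nothing more can be done
```

The cooler is rebuilt on the processor (plate, heat sink, fan) and the long shield can is back over the fence. I handed the job in at about 32 s; it reports no verdict.

| Part | Last wrist-camera check |
|---|---|
| Copper plate | about 1.4 mm from the processor lid's centre, square to it |
| Large heat sink | about 1 mm from the plate's centre, square to it |
| Fan | about 1 mm from the heat sink's centre, square to it. Contact came at the height its grasp implied, and the top measured as fully seated. |
| Shield can | within 0.5 mm and about 0.3° of the fence. Its top lies about 10 mm above the board, level along its length, so the rim is down. |

- **Handling:** Each part was lowered until the wrist felt 8–10 N, then let go. The small can and the small heat sink were not touched. At hand-in the gripper was open and clear of everything.
- **Disagreements:** The scene and wrist cameras differed by 2–3 mm on absolute positions, so I set each part by its offset from its target in the same wrist view. The measured tool position strayed 1–2 mm from the commanded one, and more just after a move. I corrected for this before lowering the fan and the can.

No check failed.

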